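Put up the splash shield on the titration bench

ROBOT

A 6-joint arm with a two-finger parallel gripper is mounted at the origin on the work surface. World frame = base frame: x ahead of the robot, y to its left, z up, the work surface at z = 0. Lengths are in m, angles in rad, forces in N, time in s.
With the tool pointing down it reaches from about 0.35 to 0.725 m from the base axis. Payload 4.3 kg.
Tool frame: the origin (TCP) lies at the very end of the fingers, on their centre line; the grasp point (between the pads) lies 19 mm behind it; z points along the fingers, x is the direction in which the jaws open and shut, and the axes are right-handed (so a half turn about z gives the same grasp; the last joint's range is limited). The gripper opens to 85 mm and grips with 20 to 120 N. Pads are 22 mm wide; open, the fingers measure 114 mm over their backs; the gripper's body (76 mm by 85 mm) begins 54 mm behind the grasp point. The pads swing forward as they close: fully open they stand 13 mm farther back than shut.
Start: joints at [-1.422, 0.377, 0.081, 1.274, 0, 1.46], TCP at [0.147, -0.556, 0.231] pointing down, gripper open.
Joint ranges: [-2.72, 2.72], [-0.84, 1.66], [-1.02, 1.22], [-1.77, 2.12], [-1.37, 1.28], [-3.14, 3.14]. Speed limits (rad/s): [2.57, 2.57, 3.14, 3.14, 3.14, 3.14].

INTERFACE

Orientations are given as a rotation vector (axis times angle).
In Python, from plant import manip gives the robot as it stands.
- The arm moves only by the tool drive_tool, never from a script. Its argument "commands" is a list that holds one entry, the list of rows, each a list of 5 numbers: the shift along the tool's x, y, z in units of 30 mm (1.0 is 30 mm), then the turn about the tool's z in units of 6 degrees (1.0 is 6 degrees), then the finger opening in mm, from 0 to 85.4. A call has 1 to 20 rows; each row shifts and turns the pose as measured when the row begins, along the tool's axes as they then stand; what a row does not reach is not made up. A row lasts 1/12 s, in which the tool goes at most 41.7 mm and 7.16 degrees, less where a joint would pass 70% of its speed; a pose out of reach is approached as far as the arm can. A call is refused whole if a number of a shift passes 1 or a number of a turn 1, either way. A call with a gripper value outside its range is refused whole. The fingers move at their own pace and stop on an object; "grip_force" is the grip in N (left out, the last holds). Time passes only in rows, so rows that do not move let the fingers close. It gives the time, the measured TCP pose, the force and the opening at its end, in the units of the state.
- manip.read_state(): the state, without advancing time (a new reading comes with each control period).
- manip.capture(name): name is "scene" or "top"; returns a dict with "pixels" (400x640x3 uint8, blue, green, red), "intrinsics" (3x3 intrinsics, pixels), "k1" (the pictures are not rectified: a ray, as slopes to the right and down, at radius r is drawn at 1 + k1 r^2 times it, then the intrinsics apply), "R" (3x3) and "t" (3): a world point X has camera coordinates R X + t. Camera axes: x right, y down, z forward; pixel columns grow to the right and rows downward; lengths in m; the calibration is good to about 2 mm. A picture is of the moment at which its call begins. There is no depth.
- manip.hand_in(): hands the job in, once; it reports no verdict.
The state is a dict: "time": time; "joint_pos": joint angles; "qvel": joint speeds; "tau": joint torques, N m; "tool_pos": TCP position; "tool_rot": TCP orientation; "ft_force": force on the tool from outside, world axes, zero at the start; "torque": the same for the moment, N m; "width": opening from 0.0 (shut) to 1.0 (fully open).
Only numpy, scipy, OpenCV 4.12 (cv2) and the standard library are available. Lean on these libraries where they do the work, as an engineer would, in place of code of your own. Each camera call takes 0.05 s, during which the arm holds its last target.

TASK

Put up the splash shield that leans, leg folded, against the ultrasonic bath: first nest the beaker that stands in front of its prop leg fully down into the other, identical beaker, so that the leg has room. Then flip the leg down over its centre as far as it goes, grip the shield by its top rail and bring it upright where it stands, foot rail flat on the bench. Finish while still holding it upright by the rail, clear of the bath and not leaning on the leg (which is a little short; a colleague will now adjust it), and leave everything else on the bench alone.

Things in the scene. Friction and masses are not known exactly. Their poses are not given: they have to be found in the camera images.
- shield: Splash shield, loose, 0.9 kg with its leg: clear panel, aluminium frame 260 mm wide (x), 270 high (z), 14 thick (y). Origin: centre of the underside of its foot rail (16 mm wide in y, rubber). y points out of the face with the leg, away from the bath. At the start it leans back 0.36 rad, on the rear edge of its foot rail and on the bath; over about 1.2 N of pull at its upper part tips it forward.
- shield_rail (a point): Centre of the shield's top rail, 261 mm up the shield from its origin (axes as shield): flat-sided bar 260 mm long (x), 14 mm thick (y), 18 mm high (z), the top edge of the shield. The shield's rear face touches the bath's top edge about 200 mm up. Let go upright, the shield tips back on the bath or 0.13 rad forward on its leg.
- leg_hinge (a point): Pivot of the prop leg, in a hub 44 mm wide in the middle of the shield's width, 125 mm up the shield and 42 mm in front of its middle plane (+y). The leg turns about the shield's x axis. Axes as shield.
- leg_foot (a point): Centre of the rubber cross foot at the free end of the prop leg, 122 mm from the pivot: round bar 16 mm thick, 46 mm long along the shield's x, with ball ends. Folded, it is 247 mm up the shield and 42 mm in front of its middle plane. The leg is a straight tube 16 mm thick (11 mm near the foot) with a collar and thumbscrew. z points from the pivot to the foot, x is the shield's.
- leg (a joint): Prop leg angle (rad): 0 folded up along the shield, 1.57 square to its face (+y), 2.60 fully down at its stop. An over-centre spring and its weight hold it folded until pulled out about 0.7 rad (0.7 N at the foot is enough: hook it out loosely; a tight grip drags the shield along), then carry it down to the stop unaided. With the shield upright the foot then hangs 12 mm above the bench.
- beaker_a_mid (a point): Centre, 40 mm up, of the stacking beaker in front of the shield, where the leg comes down. White plastic, 80 mm high, z up: base 41 mm diameter for 28 mm, then a step, then widening from 49 to 65 mm outer diameter at the rim; wall 2 mm; 45 g. Nested, its base rests on the step inside the other and it stands 28 mm proud of it, so hold it by its top 25 mm.
- beaker_b_mid (a point): Centre, half-way up (40 mm), of the identical empty beaker standing at the robot's right, the one to nest into; rim 80 mm above the bench. It stays the right way up on the bench.
- bath: Ultrasonic bath, stainless box 260 x 150 x 190 mm (its x, y, z) with a flush lid, fixed; origin: centre of its underside. The shield leans on the edge of its top on its -y side.
- reagent: Bystander: amber reagent bottle, 70 mm diameter, 150 mm high; origin: centre of the underside.
- erlenmeyer: Bystander: conical flask, 72 mm diameter, 104 mm high; origin: centre of the underside.
- petri: Bystander: closed Petri dish, 60 mm diameter, 14 mm high; origin: centre of the underside.
- wash_bottle: Bystander: white wash bottle with red cap and spout, 58 mm diameter, 160 mm high; origin: centre of the underside.
- timer: Bystander: lab timer lying flat, 55 x 65 x 18 mm; origin: centre of the underside.
- carton: Bystander: brown carton, 70 x 70 x 130 mm; origin: centre of the underside.
Mind the look-alikes: they are no part of the job. Leave any orange or pink look-alike of the part that bears beaker_a_mid alone. Leave any purple look-alike of the part that bears beaker_b_mid alone.

How it is judged:
By the outcome, as a careful person would: the job done as asked, in the order asked, and still so for the second after the job is handed in, while the arm keeps its last pose, push and grip.
It also fails if it takes over 61 s, if anything falls off the work surface, if the arm or the gripper's body presses on something with over 40 N, if the wrist force passes 120 N, or if a joint passes its speed limit or range.

## Working session

There is one attempt and no reset: what is moved stays moved. The work goes in short steps, Python scripts to look and compute and a tool call to move; the robot and the scene stay as the last step left them, time stands still between calls to the robot, and variables do not carry over. Pictures are saved under pics/ and viewed, and the job is handed in when it is done.

Besides the shell and the picture viewer there is one more tool, called after "Request:" by a JSON object that holds its "op" and its "data", one argument or row to a line. drive_tool: Moves the arm, as the interface text tells. Its arguments: {"type":"object","properties":{"commands":{"type":"array"},"grip_force":{"type":"number"}},"required":["commands"]}

```bash
ls; mkdir -p pics
python3 - <<'E'
from plant import manip
import cv2,numpy as np
s=manip.read_state();print(s)
for n in("scene","top"):
    c=manip.capture(n);cv2.imwrite(f"pics/{n}0.png",c["pixels"]);print(n,c["intrinsics"],c["k1"],c["R"],c["t"])
    np.savez(f"{n}0.npz",**c)
E
```

```text
pics
{'time': 0.0, 'joint_pos': array([-1.42229174e+00,  3.78096685e-01,  7.96109131e-02,  1.27442442e+00,
       -5.81720903e-06,  1.46050507e+00]), 'qvel': array([ 0.00046727, -0.00033195,  0.00105046,  0.00212693,  0.00195195,
        0.00017551]), 'tau': array([-1.18093785e-04, -4.63606811e+01,  2.69874322e+01,  2.09976104e-02,
       -2.60654355e-05, -5.86351533e-06]), 'tool_pos': array([ 0.14706041, -0.55517679,  0.23033591]), 'tool_rot': array([-2.48835907e+00,  1.91532915e+00,  2.39756391e-03]), 'ft_force': array([ 0.40393203,  1.1798724 , -1.06192356]), 'torque': array([-0.00180976,  0.00386825, -0.066525  ]), 'width': 1.0028410479472583}
scene [[386.6836475    0.         310.19129682]
 [  0.         386.6836475  200.35017052]
 [  0.           0.           1.        ]] -0.060791412663483854 [[ 0.42339843  0.9059332   0.00433621]
 [ 0.7395316  -0.3428561  -0.57926049]
 [-0.52328461  0.24846475 -0.81513096]] [-0.27095079 -0.30082909  1.53190696]
top [[406.4243652    0.         315.14980897]
 [  0.         406.4243652  198.12343173]
 [  0.           0.           1.        ]] -0.04918328632470573 [[ 0.02779896 -0.99961178 -0.00187477]
 [-0.99644084 -0.02756137 -0.07966187]
 [ 0.07957927  0.00408261 -0.99682018]] [0.03042728 0.58399979 1.45221989]
```

View pics/scene0.png

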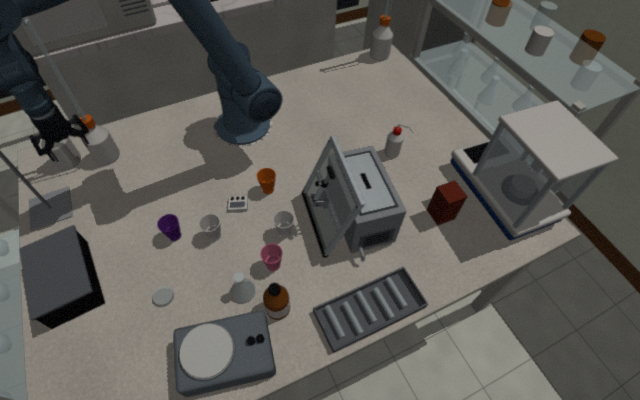

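View pics/top0.png

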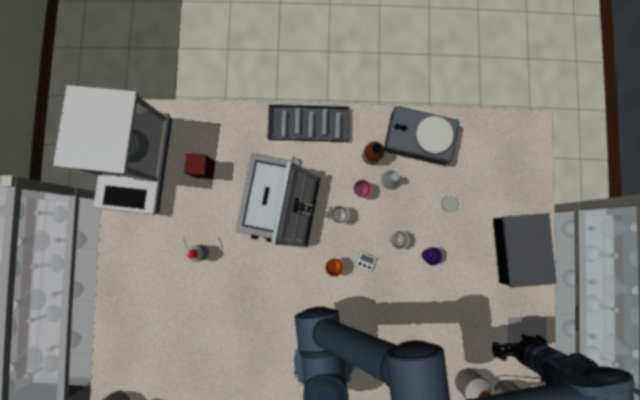

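Run:
```python
import cv2,numpy as np
a=cv2.imread("pics/scene0.png");b=cv2.imread("pics/top0.png")
A=cv2.resize(a[125:290,150:420],(790,483),interpolation=cv2.INTER_CUBIC)
B=cv2.resize(b[140:290,220:460],(800,500),interpolation=cv2.INTER_CUBIC)
cv2.imwrite("pics/sc1.png",A);cv2.imwrite("pics/tc1.png",B)
```

```text
(no output)
```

View pics/sc1.png

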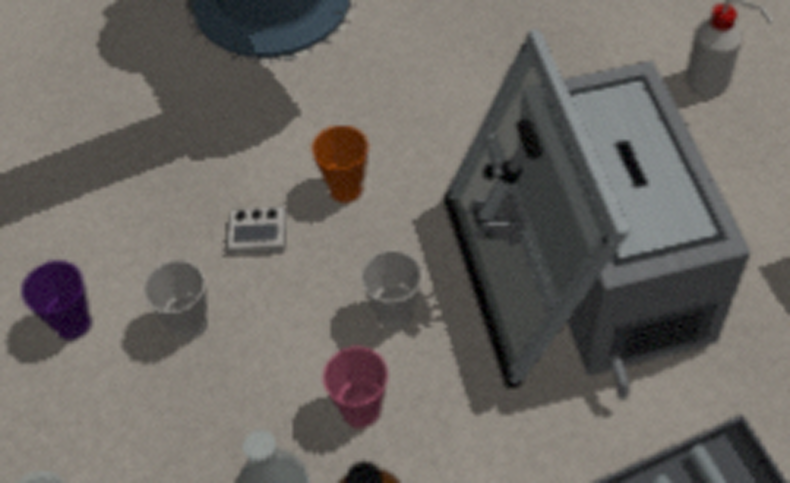

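View pics/tc1.png

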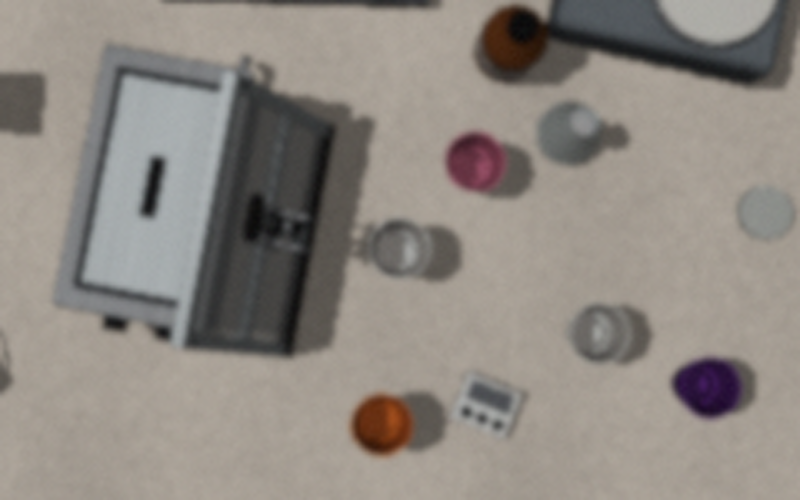

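```bash
cat > h.py <<'E'
import numpy as np,cv2
def cam(n): 
    c=np.load(n+".npz");return {k:c[k] for k in c}
def ray(c,p):
    K=c["intrinsics"];k=float(c["k1"])
    d=cv2.undistortPoints(np.array([[p]],float),K,np.array([k,0,0,0,0]))[0,0]
    R=c["R"];o=-R.T@c["t"];v=R.T@np.array([d[0],d[1],1.]);return o,v/np.linalg.norm(v)
def plane(c,p,z):
    o,v=ray(c,p);return o+v*(z-o[2])/v[2]
def tri(c1,p1,c2,p2):
    o1,v1=ray(c1,p1);o2,v2=ray(c2,p2)
    s=np.linalg.lstsq(np.c_[v1,-v2],o2-o1,rcond=None)[0]
    a=o1+s[0]*v1;b=o2+s[1]*v2;return (a+b)/2,np.linalg.norm(a-b)
def proj(c,X):
    x=c["R"]@X+c["t"];r,_=cv2.projectPoints(np.array([X],float),cv2.Rodrigues(c["R"])[0],c["t"],c["intrinsics"],np.array([float(c["k1"]),0,0,0,0]));return r[0,0]
E
python3 - <<'E'
from h import *
s=cam("scene0");t=cam("top0")
for n,ps,pt in[("A rim",(283.6,220),(340.3,214.4)),("B rim",(210.1,223.4),(400.6,239.6))]:
    print(n,tri(s,ps,t,pt))
# enlarged crops with saturation
for c,n,w in[(s,"s",[(255,195,60,60),(180,195,60,60)]),(t,"t",[(310,185,60,60),(370,210,60,60)])]:
    ims=[]
    for x,y,a,b in w:
        ims.append(cv2.resize(c["pixels"][y:y+b,x:x+a],(400,400),interpolation=cv2.INTER_NEAREST))
    ims=np.hstack(ims);ims=np.clip(ims.astype(float)*1.6-40,0,255)
    cv2.imwrite(f"pics/z{n}.png",ims)
E
```

```text
A rim (array([ 0.52549389, -0.04044684,  0.07100834]), np.float64(0.0059697170587735705))
B rim (array([ 0.44335327, -0.2512324 ,  0.07357179]), np.float64(0.008512903879577828))[ WARN:0@0.076] global loadsave.cpp:1063 imwrite_ Unsupported depth image for selected encoder is fallbacked to CV_8U.
```

View pics/zs.png

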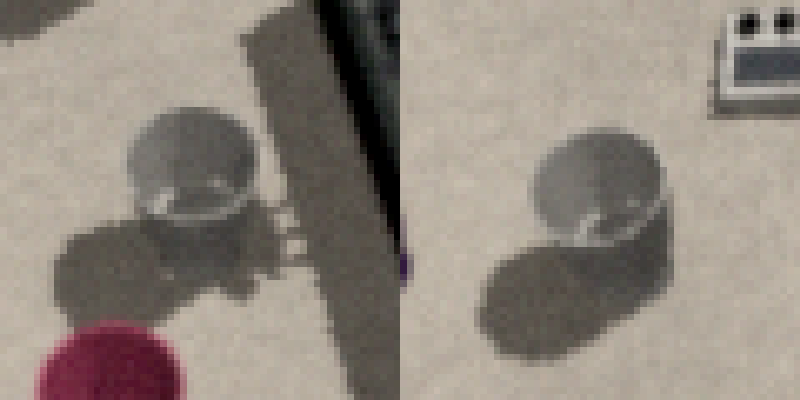

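View pics/zt.png

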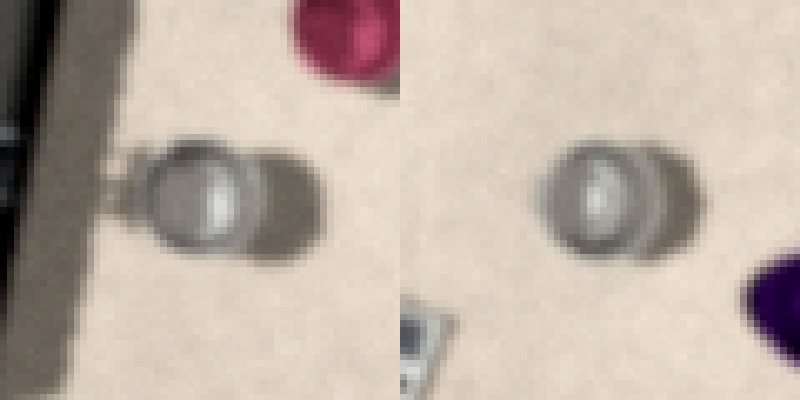

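Run:
```python
from h import *
s=cam("scene0");t=cam("top0")
print(-s["R"].T@s["t"],-t["R"].T@t["t"])
for n,ps,pt in[("A rim",(283.4,219.1),(340.1,213.9)),("B rim",(209.2,222.4),(399.8,239.5))]:
    print(n,tri(s,ps,t,pt),plane(s,ps,.08),plane(t,pt,.08))
P=plane(t,(399.8,239.5),.08)
for c in(s,t):
  for r,z in((.0325,.08),(.0205,0)):
    pp=np.array([proj(c,P*[1,1,0]+[r*np.cos(a),r*np.sin(a),z]) for a in np.linspace(0,6.28,40)]);print(pp.min(0),pp.max(0))
```

```text
[ 1.1388161  -0.23830265  1.07562129] [0.46550879 0.04058245 1.49418166]
A rim (array([ 0.52659884, -0.04019076,  0.07757429]), np.float64(0.004101532763109325)) [ 0.5288861  -0.03878674  0.08      ] [ 0.52574617 -0.04195978  0.08      ]
B rim (array([ 0.44293749, -0.25014111,  0.07803942]), np.float64(0.0031399925487094744)) [ 0.44494711 -0.24863893  0.08      ] [ 0.44253851 -0.25127948  0.08      ]
[197.44384326 213.20347591] [218.83580893 231.2681212 ]
[207.01590475 229.89664681] [219.78809076 240.93673531]
[390.46746937 230.11577454] [409.10943874 248.9017613 ]
[389.74523009 233.42156531] [400.88017252 244.63763236]
```

Run:
```python
from h import *
s=cam("scene0")["pixels"];t=cam("top0")["pixels"]
for p,n,x,y,w,h,k in[(s,"shs",295,130,80,125,6),(t,"sht",235,150,90,100,6)]:
    im=cv2.resize(p[y:y+h,x:x+w],None,fx=k,fy=k,interpolation=cv2.INTER_CUBIC)
    im=(255*(im/255.)**.6).astype(np.uint8)
    for i in range(0,w,10): cv2.putText(im,str(x+i),(i*k,8),0,.3,(0,255,255),1);cv2.line(im,(i*k,0),(i*k,h*k),(0,255,255) if 0 else (90,120,120),1)
    for i in range(0,h,10): cv2.putText(im,str(y+i),(0,i*k+4),0,.3,(0,255,255),1);cv2.line(im,(0,i*k),(w*k,i*k),(90,120,120),1)
    if im.shape[0]>600: im=im[:600]if 0 else cv2.resize(im,None,fx=.8,fy=.8)
    cv2.imwrite(f"pics/{n}.png",im);print(im.shape)
```

```text
(600, 384, 3)
(600, 540, 3)
```

View pics/shs.png

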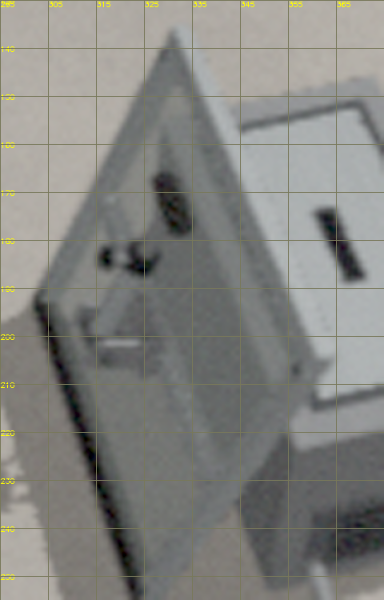

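View pics/sht.png

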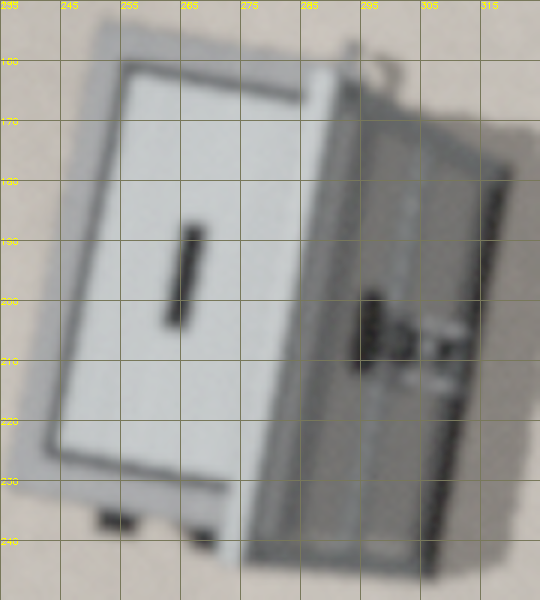

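Run:
```python
from h import *
s=cam("scene0");t=cam("top0")
d=np.array([-.45,-.45])
f=lambda a,b:print(tri(s,np.array(a)+d,t,np.array(b)+d))
print("legfoot");f((330.7,172.5),(296.3,205.3))
print("top rail far end");f((332.5,137),(273.5,243.8))
print("near end");f((361.5,206),(288.7,162))
print("foot rail ends, front edge");f((303.0,193),(307.3,246));f((323.5,254.5),(319.7,177.5))
for p in((273.5,243.8),(288.7,162)):print(plane(t,np.array(p)+d,.2527))
for p in((332.5,137),(361.5,206)):print(plane(s,np.array(p)+d,.2527))
for p in((330.7,172.5),):print(plane(s,np.array(p)+d,.246))
for p in((296.3,205.3),):print(plane(t,np.array(p)+d,.246))
```

```text
legfoot
(array([0.54292572, 0.10495397, 0.24720182]), np.float64(0.001157630637957911))
top rail far end
(array([0.42333914, 0.17105441, 0.24815813]), np.float64(0.0016637744694884306))
near end
(array([0.67634905, 0.13094905, 0.2432805 ]), np.float64(0.0036269183242859833))
foot rail ends, front edge
(array([0.41144896, 0.07464167, 0.00791468]), np.float64(0.005664066644567257))
(array([0.66057274, 0.0336691 , 0.02155338]), np.float64(0.0002809830463258285))
[0.42314264 0.16982469 0.2527    ]
[0.67561024 0.13187639 0.2527    ]
[0.4275614  0.16958593 0.2527    ]
[0.6809202  0.12507574 0.2527    ]
[0.54227521 0.10599341 0.246     ]
[0.54275372 0.10449006 0.246     ]
```

Request:
{"op": "drive_tool", "data": {
  "commands": [
    [[0,0,0,1,85],[0,0,0,1,85],[0,0,0,1,85],[0,0,0,1,85]]
  ],
  "grip_force": 25
}}

```text
time: 0.43
tool_pos: [0.1468, -0.5536, 0.228]
tool_rot: [-2.013, 2.407, 0.009]
ft_force: [-0.8, 0.5, -0.4]
width: 0.996
```

```bash
cat > st.py <<'E'
from plant import manip
import numpy as np,cv2,sys
s=manip.read_state();R=cv2.Rodrigues(np.array(s["tool_rot"]))[0]
print("t",s["time"],"p",s["tool_pos"].round(4),"yaw",np.degrees(np.arctan2(R[1,0],R[0,0])).round(2),"zax",R[:,2].round(3),"F",s["ft_force"].round(2),"w",round(s["width"]*85.4,1))
a=sys.argv[1:]
while len(a)>=3:
    T=np.array(a[:3],float);a=a[3:]
    print("to",T,"units",(R.T@(T-s["tool_pos"])/.03).round(2))
E
python3 st.py .527 -.0404 .23
```

```text
t 0.4333 p [ 0.1468 -0.5536  0.228 ] yaw -100.17 zax [-0.001  0.007 -1.   ] F [-0.8   0.53 -0.41] w 85.1
to [ 0.527  -0.0404  0.23  ] units [-19.08  -9.45   0.04]
```

Request:
{"op": "drive_tool", "data": {
  "commands": [
    [[-0.9,-0.45,0,0,85],[-0.9,-0.45,0,0,85],[-0.9,-0.45,0,0,85],[-0.9,-0.45,0,0,85],[-0.9,-0.45,0,0,85],[-0.9,-0.45,0,0,85],[-0.9,-0.45,0,0,85],[-0.9,-0.45,0,0,85],[-0.9,-0.45,0,0,85],[-0.9,-0.45,0,0,85],[-0.9,-0.45,0,0,85],[-0.9,-0.45,0,0,85],[-0.9,-0.45,0,0,85],[-0.9,-0.45,0,0,85],[-0.9,-0.45,0,0,85]]
  ]
}}

```text
time: 1.68
tool_pos: [0.425, -0.1772, 0.2233]
tool_rot: [-1.992, 2.424, 0.028]
ft_force: [-0.8, 0.2, 0.1]
width: 0.99
```

```bash
python3 st.py .527 -.0404 .12
```

```text
t 1.6833 p [ 0.425  -0.1772  0.2233] yaw -101.18 zax [-0.008  0.016 -1.   ] F [-0.79  0.25  0.08] w 84.6
to [ 0.527  -0.0404  0.12  ] units [-5.08 -2.49  3.49]
```

Request:
{"op": "drive_tool", "data": {
  "commands": [
    [[-0.8,-0.4,0.3,0,85],[-0.8,-0.4,0.3,0,85],[-0.8,-0.4,0.3,0,85],[-0.8,-0.4,0.3,0,85],[-0.8,-0.4,0.3,0,85],[-0.4,-0.2,0.3,0,85],[0,0,0,0,85]]
  ]
}}

```text
time: 2.27
tool_pos: [0.5198, -0.0475, 0.1664]
tool_rot: [-2.002, 2.416, 0.031]
ft_force: [0.5, -0.3, -0.9]
width: 1.0
```

```bash
python3 st.py .527 -.0404 .12; python3 -c "
from plant import manip
import cv2
from h import *
for n in('scene','top'):
    c=manip.capture(n);np.savez(n+'1.npz',**c)
s=cam('scene1');t=cam('top1')
a=s['pixels'][120:270,220:380];b=t['pixels'][150:260,240:440]
cv2.imwrite('pics/m1.png',np.vstack([cv2.resize(a,(427,400),interpolation=2)]));cv2.imwrite('pics/m1t.png',cv2.resize(b,(800,440),interpolation=2))
"
```

```text
t 2.2667 p [ 0.5198 -0.0475  0.1664] yaw -100.73 zax [-0.01   0.018 -1.   ] F [ 0.51 -0.35 -0.92] w 85.4
to [ 0.527  -0.0404  0.12  ] units [-0.25 -0.21  1.55]
```

View pics/m1.png

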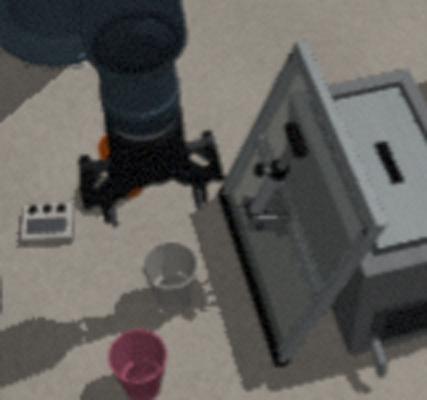

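View pics/m1t.png

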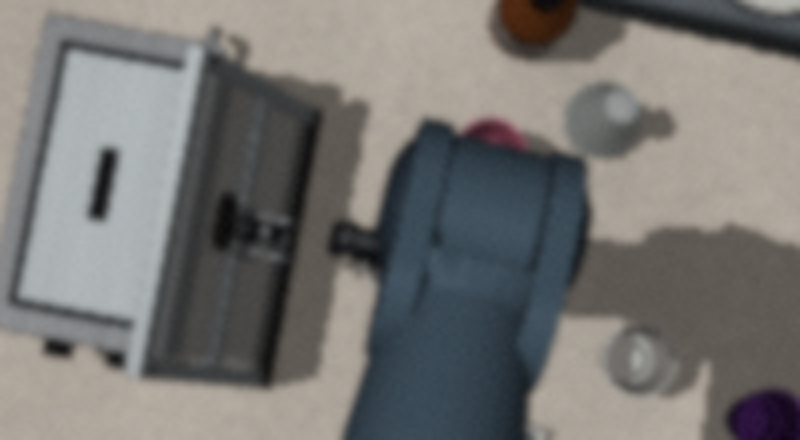

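```bash
python3 -c "
from h import *
s=cam('scene1');X=np.array([.5198,-.0475,.1664])
n=np.array([-.17,-.985,0])
for z in(0,.013):
  for k in(-.0425,0,.0425): print(z,k,(proj(s,X+n*k+[0,0,z])-[220,120])*2.667)
"
```

```text
0 -0.0425 [192.44674951 209.19518097]
0 0 [154.19792031 217.51501847]
0 0.0425 [115.5363117  225.92742684]
0.013 -0.0425 [192.0398796  202.14156735]
0.013 0 [153.42099287 210.5010202 ]
0.013 0.0425 [114.38118667 218.95571504]
```

Request:
{"op": "drive_tool", "data": {
  "commands": [
    [[-0.1,-0.1,0.4,0,85],[-0.1,-0.1,0.4,0,85],[0,0,0.4,0,85],[0,0,0.4,0,85],[0,0,0,0,85]]
  ]
}}

```text
time: 2.78
tool_pos: [0.5252, -0.0493, 0.1221]
tool_rot: [-1.991, 2.425, 0.021]
ft_force: [-0.5, 0.2, -0.1]
width: 0.993
```

```bash
python3 st.py .527 -.0404 .052
```

```text
t 2.7833 p [ 0.5252 -0.0493  0.1221] yaw -101.21 zax [-0.005  0.013 -1.   ] F [-0.52  0.2  -0.08] w 84.8
to [ 0.527  -0.0404  0.052 ] units [-0.28 -0.02  2.34]
```

Request:
{"op": "drive_tool", "data": {
  "commands": [
    [[-0.2,0,0.4,0,85],[-0.15,0,0.4,0,85],[0,0,0.3,0,85],[0,0,0,0,85]]
  ]
}}

```text
time: 3.12
tool_pos: [0.5271, -0.043, 0.092]
tool_rot: [-1.983, 2.43, 0.015]
ft_force: [-0.1, 1.1, -0.0]
width: 0.998
```

```bash
python3 st.py .527 -.0404 .052; python3 -c "
from plant import manip
from h import *
c=manip.capture('scene');cv2.imwrite('pics/m2.png',cv2.resize(c['pixels'][150:270,220:380],None,fx=4,fy=4,interpolation=2))
"
```

```text
t 3.1167 p [ 0.5271 -0.043   0.092 ] yaw -101.58 zax [-0.002  0.011 -1.   ] F [-0.08  1.15 -0.02] w 85.2
to [ 0.527  -0.0404  0.052 ] units [-0.07  0.01  1.33]
```

View pics/m2.png

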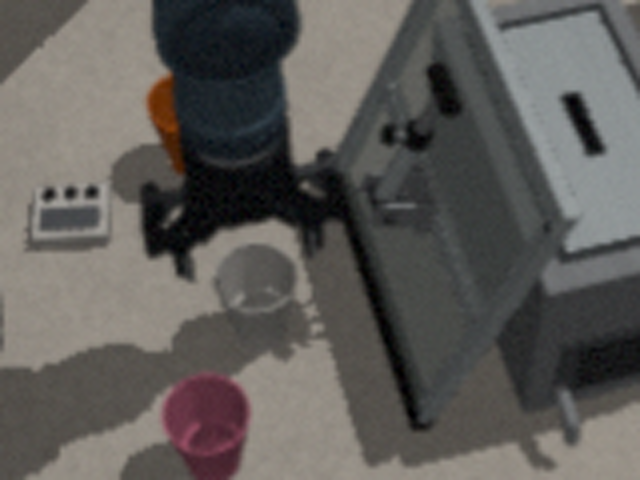

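Request:
{"op": "drive_tool", "data": {
  "commands": [
    [[-0.07,0,0.45,0,85],[-0.07,0,0.45,0,85],[0,0,0.4,0,85],[0,0,0.1,0,85]]
  ]
}}

```text
time: 3.5
tool_pos: [0.5319, -0.0427, 0.0553]
tool_rot: [-1.977, 2.427, 0.003]
ft_force: [-0.1, -0.1, 0.8]
width: 1.0
```

```bash
python3 st.py .527 -.0404 .052
```

```text
t 3.5 p [ 0.5319 -0.0427  0.0553] yaw -101.66 zax [ 0.008  0.009 -1.   ] F [-0.14 -0.11  0.78] w 85.4
to [ 0.527  -0.0404  0.052 ] units [-0.04  0.18  0.11]
```

Request:
{"op": "drive_tool", "data": {
  "commands": [
    [[-0.05,0.15,0.08,0,85],[0,0,0,0,55],[0,0,0,0,50],[0,0,0,0,50],[0,0,0,0,50],[0,0,0,0,50]]
  ],
  "grip_force": 25
}}

```text
time: 4.0
tool_pos: [0.5295, -0.0423, 0.057]
tool_rot: [-1.974, 2.424, -0.003]
ft_force: [-0.4, 0.1, -0.2]
width: 0.746
```

```bash
python3 st.py .527 -.0404 .052; python3 -c "
from plant import manip
from h import *
c=manip.capture('scene');cv2.imwrite('pics/m3.png',cv2.resize(c['pixels'][150:270,220:380],None,fx=4,fy=4,interpolation=2))
"
```

```text
t 4.0 p [ 0.5295 -0.0423  0.057 ] yaw -101.67 zax [ 0.013  0.008 -1.   ] F [-0.37  0.08 -0.17] w 63.7
to [ 0.527  -0.0404  0.052 ] units [-0.04  0.1   0.17]
```

View pics/m3.png

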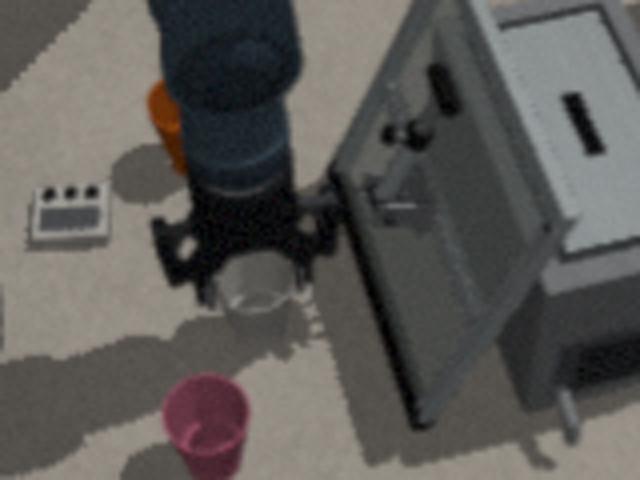

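Request:
{"op": "drive_tool", "data": {
  "commands": [
    [[0,0,-0.4,0,50],[0,0,-0.8,0,50],[0,0,-0.9,0,50],[0,0,-0.9,0,50],[0,0,-0.9,0,50],[0,0,0,0,50]]
  ]
}}

```text
time: 4.55
tool_pos: [0.5248, -0.0425, 0.1762]
tool_rot: [-1.978, 2.428, 0.007]
ft_force: [1.8, 0.7, 1.2]
width: 0.744
```

```bash
python3 st.py .4455 -.252 .17
```

```text
t 4.55 p [ 0.5248 -0.0425  0.1762] yaw -101.65 zax [ 0.005  0.009 -1.   ] F [1.79 0.74 1.16] w 63.6
to [ 0.4455 -0.252   0.17  ] units [7.37 1.18 0.13]
```

Request:
{"op": "drive_tool", "data": {
  "commands": [
    [[0.5,0.1,0,0,50],[0.9,0.15,0,0,50],[0.9,0.15,0,0,50],[0.9,0.15,0,0,50],[0.9,0.15,0,0,50],[0.9,0.15,0,0,50],[0.9,0.15,0,0,50],[0.6,0.1,0,0,50],[0.3,0,0,0,50],[0,0,0,0,50]]
  ]
}}

```text
time: 5.38
tool_pos: [0.4506, -0.2428, 0.1731]
tool_rot: [-1.983, 2.42, 0.002]
ft_force: [0.4, -0.2, -0.7]
width: 0.744
```

```bash
python3 st.py .4455 -.252 .17;  python3 -c "
from plant import manip
from h import *
c=manip.capture('scene');cv2.imwrite('pics/m4.png',cv2.resize(c['pixels'][150:270,130:290],None,fx=4,fy=4,interpolation=2));np.savez('scene4',**c)
"
```

```text
t 5.3833 p [ 0.4506 -0.2428  0.1731] yaw -101.34 zax [ 0.009  0.009 -1.   ] F [ 0.36 -0.24 -0.67] w 63.5
to [ 0.4455 -0.252   0.17  ] units [0.34 0.11 0.1 ]
```

View pics/m4.png

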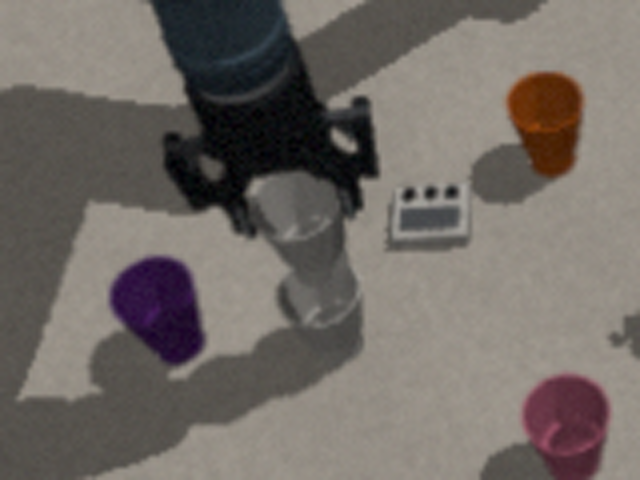

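```bash
python3 -c "
from h import *
c=cam('scene4')
h=plane(c,(203.1,201.1),.196);b=plane(c,(209.4,222.1),.08);print(h,b,b-h)
n=np.radians(-101.3);tx=np.array([np.cos(n),np.sin(n)]);ty=np.array([np.sin(n),-np.cos(n)]);d=(b-h)[:2];print(d@tx/.03,d@ty/.03)"
```

```text
[ 0.45052266 -0.24291486  0.196     ] [ 0.44415968 -0.24777255  0.08      ] [-0.00636299 -0.00485769 -0.116     ]
0.2003441963458221 0.1762597456531545
```

Request:
{"op": "drive_tool", "data": {
  "commands": [
    [[0.25,0.17,0,0,50],[0,0,0.3,0,50],[0,0,0.5,0,50],[0,0,0.5,0,50],[0,0,0,0,50]]
  ]
}}

```text
time: 5.85
tool_pos: [0.4459, -0.2442, 0.1316]
tool_rot: [-1.989, 2.411, 0.002]
ft_force: [-0.6, -0.9, -0.1]
width: 0.747
```

```bash
python3 st.py .4440 -.249 .085;  python3 -c "
from plant import manip
from h import *
c=manip.capture('scene');cv2.imwrite('pics/m5.png',cv2.resize(c['pixels'][150:270,130:290],None,fx=4,fy=4,interpolation=2));np.savez('scene4',**c)
"
```

```text
t 5.85 p [ 0.4459 -0.2442  0.1316] yaw -100.95 zax [ 0.011  0.011 -1.   ] F [-0.58 -0.87 -0.1 ] w 63.8
to [ 0.444 -0.249  0.085] units [0.19 0.04 1.55]
```

View pics/m5.png

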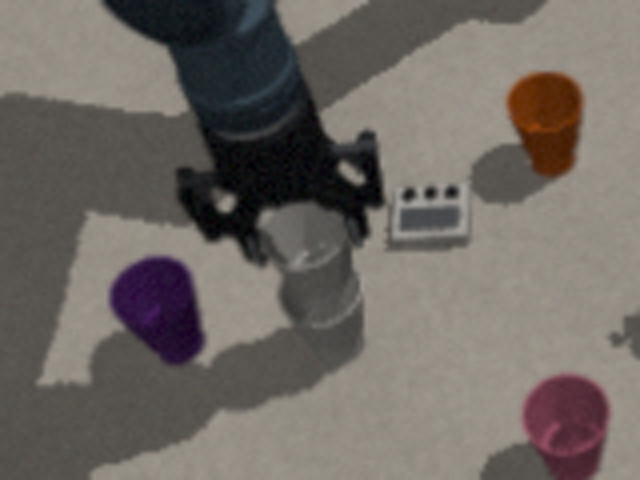

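Request:
{"op": "drive_tool", "data": {
  "commands": [
    [[0.15,0.04,0.3,0,50],[0.05,0,0.3,0,50],[0,0,0.3,0,50],[0,0,0.2,0,50],[0,0,0,0,50]]
  ]
}}

```text
time: 6.32
tool_pos: [0.4457, -0.2493, 0.098]
tool_rot: [-1.992, 2.407, -0.002]
ft_force: [0.6, 0.5, -1.2]
width: 0.743
```

```bash
python3 st.py .4440 -.249 .085
```

```text
t 6.3167 p [ 0.4457 -0.2493  0.098 ] yaw -100.78 zax [ 0.014  0.01  -1.   ] F [ 0.64  0.5  -1.21] w 63.5
to [ 0.444 -0.249  0.085] units [0.01 0.06 0.43]
```

Request:
{"op": "drive_tool", "data": {
  "commands": [
    [[0,0.04,0.2,0,50],[0,0,0.2,0,50],[0,0,0.15,0,50],[0,0,0,0,50]]
  ]
}}

```text
time: 6.65
tool_pos: [0.4477, -0.251, 0.0832]
tool_rot: [-1.99, 2.405, -0.014]
ft_force: [-0.3, 0.1, 0.4]
width: 0.745
```

```bash
python3 st.py .4440 -.249 .085;  python3 -c "
from plant import manip
from h import *
c=manip.capture('scene');cv2.imwrite('pics/m6.png',cv2.resize(c['pixels'][150:270,130:290],None,fx=4,fy=4,interpolation=2));np.savez('scene4',**c)
"
```

```text
t 6.65 p [ 0.4477 -0.251   0.0832] yaw -100.78 zax [ 0.021  0.005 -1.   ] F [-0.33  0.08  0.39] w 63.6
to [ 0.444 -0.249  0.085] units [-0.04  0.13 -0.06]
```

View pics/m6.png

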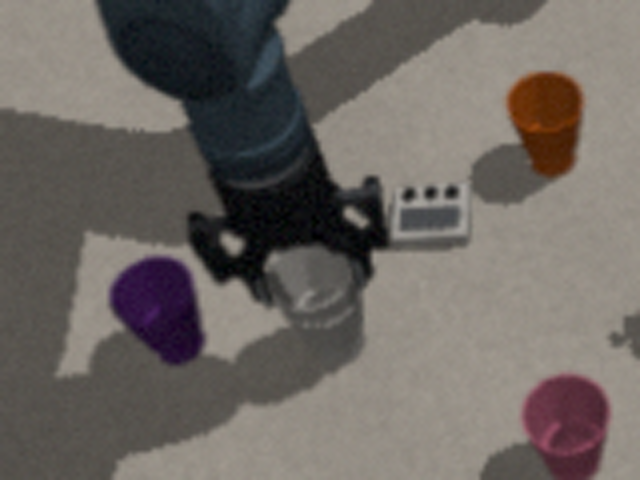

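Request:
{"op": "drive_tool", "data": {
  "commands": [
    [[0,0.1,0.1,0,50],[0,0,0.12,0,50],[0,0,0,0,50]]
  ]
}}

```text
time: 6.95
tool_pos: [0.452, -0.2528, 0.0841]
tool_rot: [-1.986, 2.397, -0.037]
ft_force: [-0.4, -0.2, -0.9]
width: 0.744
```

```bash
python3 st.py .4440 -.249 .085
```

```text
t 6.95 p [ 0.452  -0.2528  0.0841] yaw -100.7 zax [ 0.037  0.    -0.999] F [-0.43 -0.23 -0.87] w 63.6
to [ 0.444 -0.249  0.085] units [-0.08  0.29 -0.04]
```

```bash
python3 -c "
from plant import manip
s=manip.read_state();print({k:(v.round(3) if hasattr(v,'round') else v) for k,v in s.items()})
from h import *
c=manip.capture('scene');cv2.imwrite('pics/m7.png',cv2.resize(c['pixels'][150:270,130:290],None,fx=4,fy=4,interpolation=2));np.savez('scene4',**c)
c=manip.capture('top');cv2.imwrite('pics/m7t.png',cv2.resize(c['pixels'][180:300,340:500],None,fx=4,fy=4,interpolation=2))
"
```

```text
{'time': 6.95, 'joint_pos': array([-0.646,  0.334, -0.384,  0.824,  0.023,  2.683]), 'qvel': array([ 0.003, -0.03 ,  0.025,  0.017,  0.024, -0.002]), 'tau': array([ 2.1200e-01, -4.2008e+01,  2.4459e+01, -2.9200e-01,  1.9200e-01,
        4.0000e-03]), 'tool_pos': array([ 0.452, -0.253,  0.084]), 'tool_rot': array([-1.986,  2.397, -0.037]), 'ft_force': array([-0.429, -0.23 , -0.87 ]), 'torque': array([-0.027,  0.044,  0.028]), 'width': 0.744336005829471}
```

View pics/m7.png

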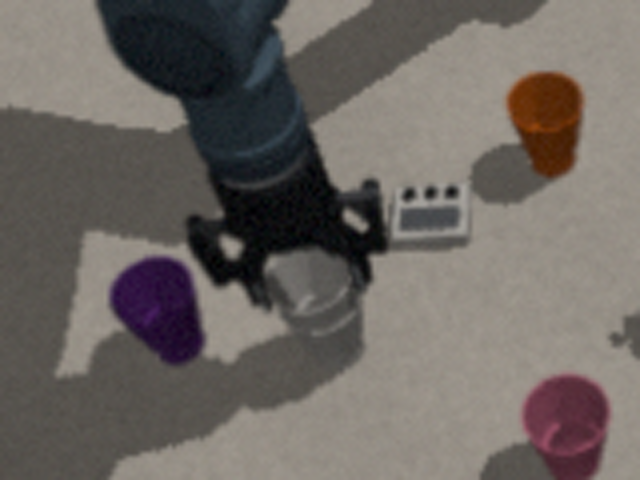

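View pics/m7t.png

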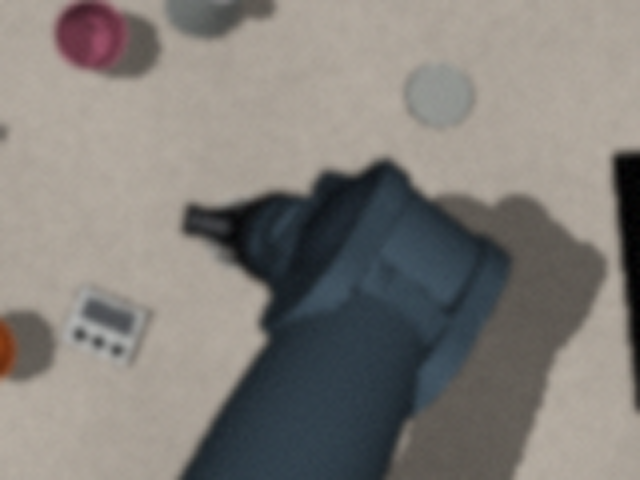

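Request:
{"op": "drive_tool", "data": {
  "commands": [
    [[0,0,-0.05,0,70],[0,0,0,0,80],[0,0,0,0,85],[0,0,0,0,85],[0,0,-0.5,0,85],[0,0,-0.8,0,85],[0,0,-0.8,0,85],[0,0,0,0,85]]
  ]
}}

```text
time: 7.72
tool_pos: [0.4442, -0.2498, 0.1438]
tool_rot: [-1.988, 2.402, -0.012]
ft_force: [0.4, -0.8, 0.6]
width: 0.996
```

```bash
python3 st.py .4440 -.249 .12;python3 -c "
from plant import manip
from h import *
c=manip.capture('scene');cv2.imwrite('pics/m8.png',cv2.resize(c['pixels'][150:270,130:290],None,fx=4,fy=4,interpolation=2));np.savez('scene4',**c)
"
```

```text
t 7.7167 p [ 0.4442 -0.2498  0.1438] yaw -100.76 zax [ 0.023  0.009 -1.   ] F [ 0.35 -0.82  0.58] w 85.1
to [ 0.444 -0.249  0.12 ] units [-0.01  0.03  0.79]
```

View pics/m8.png

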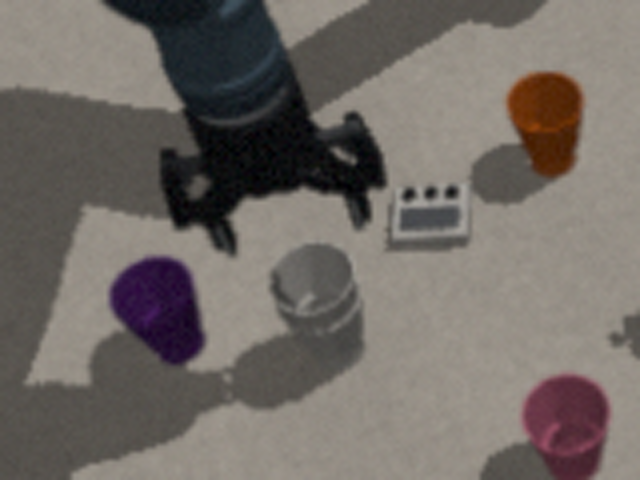

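```bash
python3 -c "
from plant import manip
from h import *
c=cam('scene4');im=c['pixels'][200:245,185:235]
im=np.clip(cv2.resize(im,None,fx=12,fy=12,interpolation=2).astype(float)*1.5-20,0,255).astype(np.uint8)
# expected ellipses
def el(P,r,col):
    pp=np.array([(proj(c,P+np.array([r*np.cos(a),r*np.sin(a),0]))-[185,200]+.5)*12 for a in np.linspace(0,6.28,80)]).astype(int)
    cv2.polylines(im,[pp],True,col,1)
B=np.array([.4444,-.2482])
el(np.r_[B,.08],.0325,(0,255,0));el(np.r_[B,.108],.0325,(0,0,255))
cv2.imwrite('pics/m9.png',im)"
```

```text
(no output)
```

View pics/m9.png

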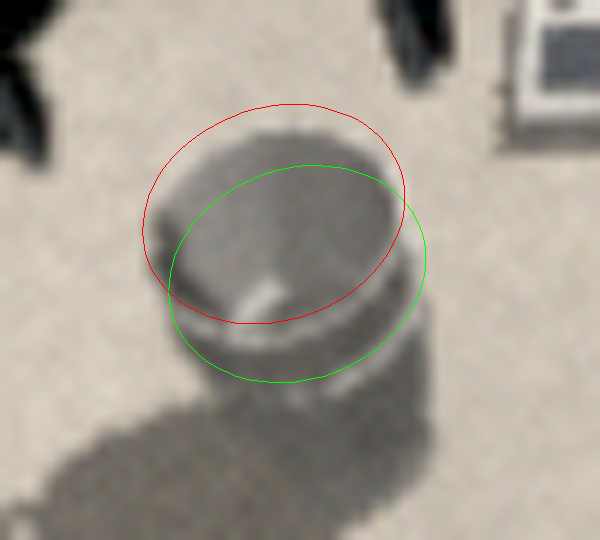

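Request:
{"op": "drive_tool", "data": {
  "commands": [
    [[0,0,-0.8,-0.3,85],[0,0,-0.8,0,70],[-0.5,-0.1,-0.8,0,50],[-0.7,-0.15,-0.8,0,50],[-0.7,-0.15,-0.8,0,50],[-0.7,-0.15,-0.6,0,50],[-0.7,-0.15,-0.4,0,50],[-0.7,-0.15,0,0,50],[-0.7,-0.15,0,0,50],[-0.7,-0.15,0,0,50]]
  ]
}}

```text
time: 8.6
tool_pos: [0.4974, -0.0916, 0.2891]
tool_rot: [-2.02, 2.384, 0.018]
ft_force: [0.3, 0.1, -0.5]
width: 0.581
```

```bash
python3 st.py .5412 .0951 .30
```

```text
t 8.6 p [ 0.4974 -0.0916  0.2891] yaw -99.45 zax [ 0.005  0.02  -1.   ] F [ 0.27  0.14 -0.47] w 49.7
to [0.5412 0.0951 0.3   ] units [-6.39 -0.42 -0.23]
```

Request:
{"op": "drive_tool", "data": {
  "commands": [
    [[-0.7,0,-0.1,0,50],[-0.7,-0.05,-0.1,0,50],[-0.7,-0.05,-0.1,0,50],[-0.7,-0.05,-0.1,0,50],[-0.7,-0.05,-0.1,0,50],[-0.7,-0.05,-0.1,0,50],[-0.7,-0.05,-0.1,0,50],[-0.5,-0.05,0,0,50],[-0.3,0,0,0,50],[0,0,0,0,50]]
  ]
}}

```text
time: 9.43
tool_pos: [0.5271, 0.038, 0.306]
tool_rot: [-2.097, 2.286, 0.084]
ft_force: [0.4, -0.4, -0.5]
width: 0.585
```

```bash
python3 st.py .5412 .0951 .30;python3 -c "
from plant import manip
from h import *
c=manip.capture('scene');cv2.imwrite('pics/n1.png',cv2.resize(c['pixels'][120:240,270:400],None,fx=5,fy=5,interpolation=2));np.savez('scene5',**c)
c=manip.capture('top');cv2.imwrite('pics/n1t.png',cv2.resize(c['pixels'][140:260,230:390],None,fx=5,fy=5,interpolation=2));np.savez('top5',**c)
"
```

```text
t 9.4333 p [0.5271 0.038  0.306 ] yaw -94.96 zax [-0.008  0.066 -0.998] F [ 0.41 -0.38 -0.49] w 49.9
to [0.5412 0.0951 0.3   ] units [-1.92 -0.31  0.32]
```

View pics/n1.png

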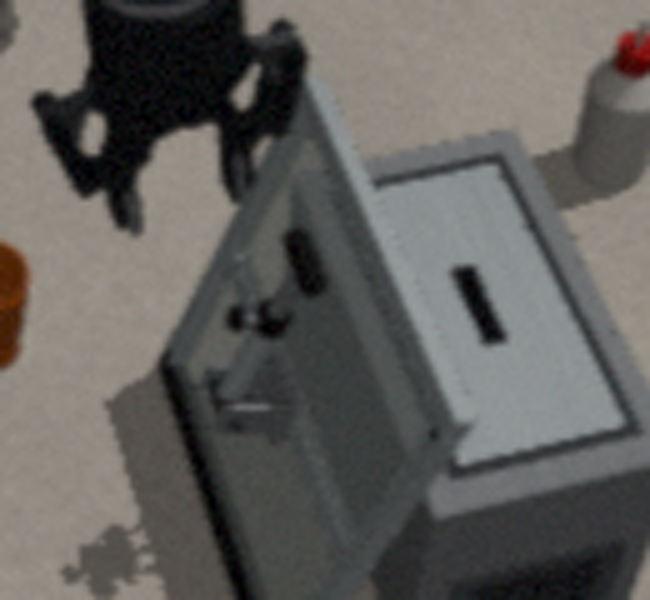

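View pics/n1t.png

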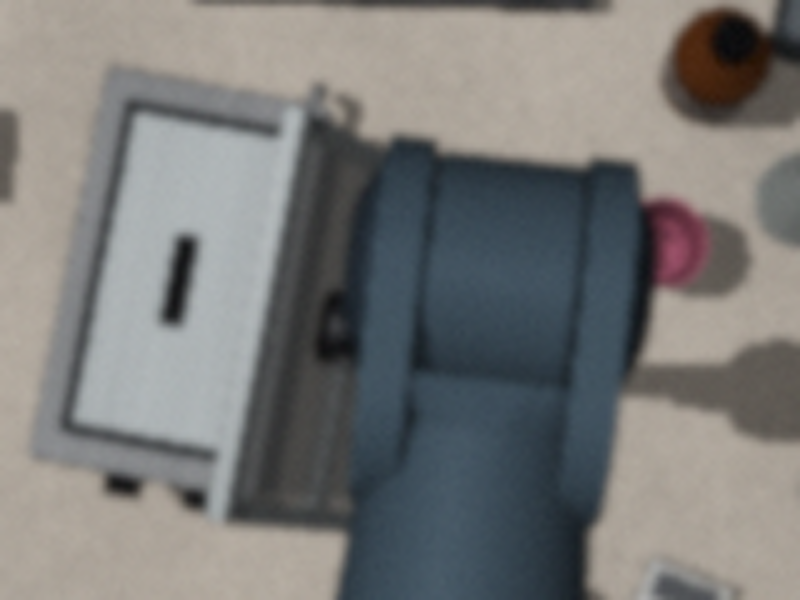

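```bash
python3 -c "
from plant import manip
s=manip.read_state();print(s['joint_pos'].round(3))"
```

```text
[-0.088  0.281  0.134  1.438  0.064  3.141]
```

Request:
{"op": "drive_tool", "data": {
  "commands": [
    [[0,0,0,-1,50],[0,0,0,-1,50],[0,0,0,-1,50],[0,0,0,-1,50],[0,0,0,-1,50],[0,0,0,-1,50],[0,0,0,-1,50],[0,0,0,-1,50],[0,0,0,-1,50],[0,0,0,-1,50],[0,0,0,-1,50],[0,0,0,-1,50],[0,0,0,-1,50],[0,0,0,-1,50],[0,0,0,-1,50],[0,0,0,-1,50],[0,0,0,-1,50],[0,0,0,-1,50],[0,0,0,-1,50],[0,0,0,-1,50]]
  ]
}}

```text
time: 11.2
tool_pos: [0.5234, 0.0233, 0.3051]
tool_rot: [-2.98, -0.789, -0.009]
ft_force: [0.2, -0.6, 0.8]
width: 0.584
```

```bash
sed -i 's/"F",/"q",s["joint_pos"].round(3),"F",/' st.py; python3 st.py
```

```text
t 11.2 p [0.5234 0.0233 0.3051] yaw 29.63 zax [-0.01   0.059 -0.998] q [-0.111  0.274  0.123  1.436  0.057  0.942] F [ 0.19 -0.63  0.79] w 49.9
```

Request:
{"op": "drive_tool", "data": {
  "commands": [
    [[0,0,0,-1,50],[0,0,0,-1,50],[0,0,0,-1,50],[0,0,0,-1,50],[0,0,0,-1,50],[0,0,0,-1,50],[0,0,0,-1,50],[0,0,0,-1,50],[0,0,0,-1,50],[0,0,0,-1,50],[0,0,0,-1,50],[0,0,0,-1,50],[0,0,0,-1,50],[0,0,0,-1,50],[0,0,0,-1,50],[0,0,0,-1,50],[0,0,0,-1,50],[0,0,0,-1,50],[0,0,0,-1,50],[0,0,0,-1,50]]
  ]
}}

```text
time: 12.87
tool_pos: [0.5194, 0.009, 0.3045]
tool_rot: [-0.688, -3.042, -0.076]
ft_force: [0.6, -0.6, -0.2]
width: 0.583
```

Request:
{"op": "drive_tool", "data": {
  "commands": [
    [[0,0,0,-1,50],[0,0,0,-1,50],[0,0,0,-1,50],[0,0,0,-1,50],[0,0,0,-1,50],[0,0,0,-1,50],[0,0,0,-1,50],[0,0,0,-1,50],[0,0,0,-1,50],[0,0,0,-1,50],[0,0,0,-1,50],[0,0,0,-1,50],[0,0,0,-1,50],[0,0,0,-1,50],[0,0,0,-1,50],[0,0,0,-1,50]]
  ]
}}

```text
time: 14.2
tool_pos: [0.5158, -0.0022, 0.3041]
tool_rot: [-1.887, 2.487, 0.07]
ft_force: [0.1, 0.2, 0.9]
width: 0.583
```

```bash
python3 st.py
```

```text
t 14.2 p [ 0.5158 -0.0022  0.3041] yaw -105.65 zax [-0.012  0.047 -0.999] q [-0.155  0.261  0.103  1.432  0.045 -3.024] F [0.12 0.2  0.91] w 49.8
```

Request:
{"op": "drive_tool", "data": {
  "commands": [
    [[0,0,0,-1,50],[0,0,0,-1,50],[0,0,0,-1,50],[0,0,0,-1,50]]
  ]
}}

```text
time: 14.53
tool_pos: [0.5187, 0.0702, 0.3038]
tool_rot: [2.233, -2.174, 0.013]
ft_force: [0.1, 0.1, 0.8]
width: 0.589
```

```bash
python3 st.py
```

```text
t 14.5333 p [0.5187 0.0702 0.3038] yaw -88.46 zax [-0.012 -0.024 -1.   ] q [ 0.028  0.276  0.125  1.431 -0.024 -3.141] F [0.11 0.1  0.78] w 50.3
```

Request:
{"op": "drive_tool", "data": {
  "commands": [
    [[0,0,0,1,50],[0,0,0,1,50],[0,0,0,1,50],[0,0,0,1,50],[0,0,0,1,50],[0,0,0,1,50],[0,0,0,1,50],[0,0,0,1,50],[0,0,0,1,50],[0,0,0,1,50],[0,0,0,1,50],[0,0,0,1,50],[0,0,0,1,50],[0,0,0,1,50],[0,0,0,1,50],[0,0,0,1,50],[0,0,0,1,50],[0,0,0,1,50],[0,0,0,1,50],[0,0,0,1,50]]
  ]
}}

```text
time: 16.2
tool_pos: [0.5156, 0.0639, 0.3033]
tool_rot: [-0.944, -2.991, 0.049]
ft_force: [-0.8, -0.8, -0.4]
width: 0.585
```

Request:
{"op": "drive_tool", "data": {
  "commands": [
    [[0,0,0,1,50],[0,0,0,1,50],[0,0,0,1,50],[0,0,0,1,50],[0,0,0,1,50],[0,0,0,1,50],[0,0,0,1,50],[0,0,0,1,50],[0,0,0,1,50],[0,0,0,0.5,50]]
  ]
}}

```text
time: 17.03
tool_pos: [0.5143, 0.0567, 0.3031]
tool_rot: [2.321, 2.097, -0.05]
ft_force: [0.4, 0.1, 0.3]
width: 0.584
```

```bash
python3 st.py .5412 .0951 .28
```

```text
t 17.0333 p [0.5143 0.0567 0.3031] yaw 84.22 zax [-0.015 -0.031 -0.999] q [ 0.006  0.267  0.109  1.428 -0.031  0.107] F [0.38 0.11 0.3 ] w 49.9
to [0.5412 0.0951 0.28  ] units [1.39 0.77 0.71]
```

Request:
{"op": "drive_tool", "data": {
  "commands": [
    [[0.4,0.3,0,0.5,50],[0.5,0.3,0.1,0,50],[0.4,0.2,0.1,0,50],[0.1,0,0,0,50],[0,0,0,0,50]]
  ]
}}

```text
time: 17.45
tool_pos: [0.5444, 0.0926, 0.2953]
tool_rot: [2.385, 2.021, -0.051]
ft_force: [-1.4, 0.9, -0.2]
width: 0.586
```

```bash
python3 st.py .5412 .0951 .28;python3 -c "
from plant import manip
from h import *
c=manip.capture('scene');cv2.imwrite('pics/n2.png',cv2.resize(c['pixels'][110:230,270:400],None,fx=5,fy=5,interpolation=2));np.savez('scene5',**c)
c=manip.capture('top');cv2.imwrite('pics/n2t.png',cv2.resize(c['pixels'][140:260,230:390],None,fx=5,fy=5,interpolation=2));np.savez('top5',**c)
"
```

```text
t 17.45 p [0.5444 0.0926 0.2953] yaw 80.58 zax [-0.015 -0.033 -0.999] q [ 0.071  0.343  0.195  1.44  -0.032  0.236] F [-1.39  0.9  -0.23] w 50.0
to [0.5412 0.0951 0.28  ] units [ 0.08 -0.11  0.51]
```

View pics/n2.png

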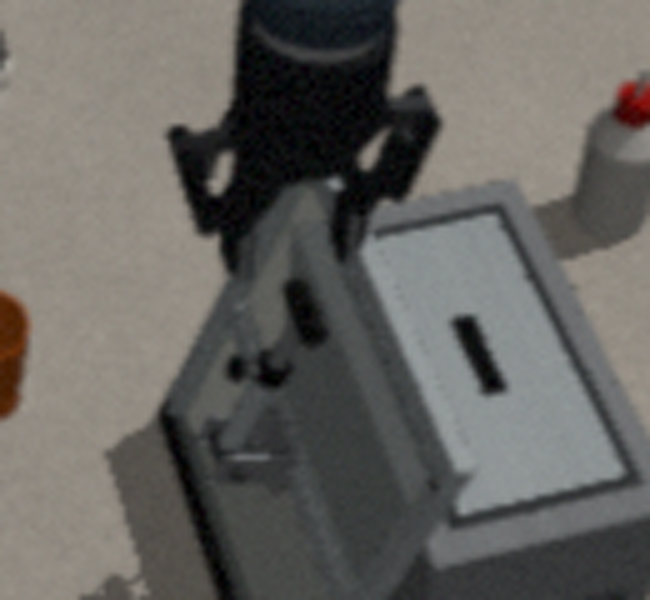

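View pics/n2t.png

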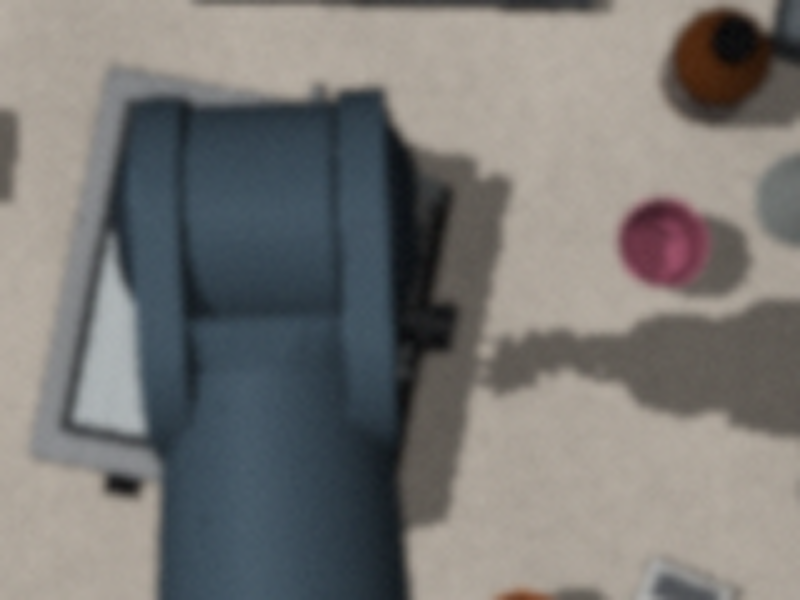

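```bash
python3 -c "
from h import *
c=cam('scene5')
for p in((316,163.2),(338.6,160.6)):print(plane(c,p,.298))
print(proj(c,np.array([.5444,.0926,.2953])))"
```

```text
[0.53668163 0.06382363 0.298     ]
[0.55370679 0.12246117 0.298     ]
[326.97823291 162.42247591]
```

Request:
{"op": "drive_tool", "data": {
  "commands": [
    [[0.15,-0.2,0.2,0,50],[0.05,-0.05,0.3,0,50],[0,0,0.3,0,50],[0,0,0,0,50]]
  ]
}}

```text
time: 17.88
tool_pos: [0.5366, 0.0966, 0.2709]
tool_rot: [2.385, 2.017, -0.051]
ft_force: [-0.3, 0.5, 0.3]
width: 0.588
```

```bash
python3 st.py .5395 .0960 .234;python3 -c "
from plant import manip
from h import *
c=manip.capture('scene');cv2.imwrite('pics/n3.png',cv2.resize(c['pixels'][120:210,290:370],None,fx=6.6,fy=6.6,interpolation=2));np.savez('scene5',**c)
"
```

```text
t 17.8833 p [0.5366 0.0966 0.2709] yaw 80.46 zax [-0.014 -0.034 -0.999] q [ 0.081  0.327  0.109  1.37  -0.033  0.248] F [-0.26  0.53  0.33] w 50.2
to [0.5395 0.096  0.234 ] units [0.04 0.11 1.23]
```

View pics/n3.png

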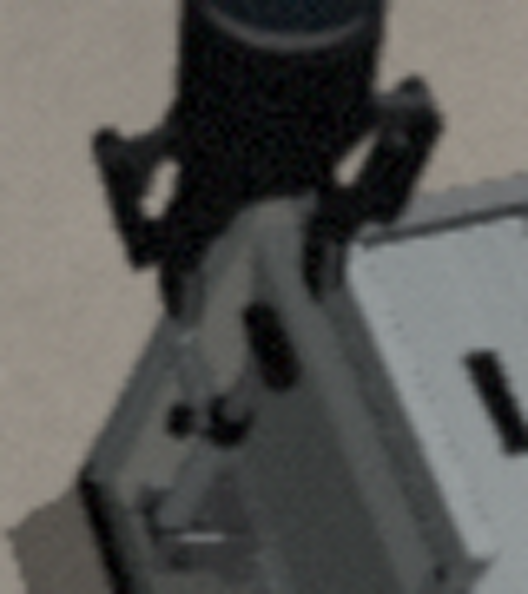

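Request:
{"op": "drive_tool", "data": {
  "commands": [
    [[0.03,0.05,0.3,0,50],[0.03,0,0.35,0,50],[0,0,0.3,0,50],[0,0,0.15,0,50],[0,0,0,0,50]]
  ]
}}

```text
time: 18.35
tool_pos: [0.539, 0.0958, 0.2363]
tool_rot: [2.385, 2.015, -0.048]
ft_force: [0.1, -0.4, -0.3]
width: 0.584
```

```bash
python3 st.py .5395 .0960 .234;python3 -c "
from plant import manip
from h import *
c=manip.capture('scene');cv2.imwrite('pics/n4.png',cv2.resize(c['pixels'][120:210,290:370],None,fx=6.6,fy=6.6,interpolation=2));np.savez('scene5',**c)
"
```

```text
t 18.35 p [0.539  0.0958 0.2363] yaw 80.37 zax [-0.011 -0.035 -0.999] q [ 0.079  0.334  0.031  1.282 -0.034  0.248] F [ 0.05 -0.41 -0.32] w 49.9
to [0.5395 0.096  0.234 ] units [0.01 0.02 0.08]
```

View pics/n4.png

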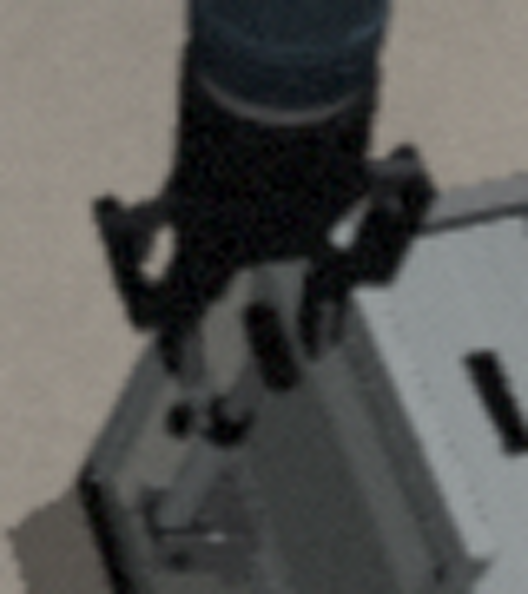

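Request:
{"op": "drive_tool", "data": {
  "commands": [
    [[0,0,0.15,0,50],[-0.2,0,0,0,50],[-0.25,0,0,0,50],[-0.3,0,0,0,50],[-0.3,0,0,0,50],[-0.3,0,0,0,50],[-0.3,0,0,0,50]]
  ]
}}

```text
time: 18.98
tool_pos: [0.5315, 0.044, 0.2357]
tool_rot: [2.382, 2.016, -0.042]
ft_force: [-0.1, 0.4, 1.2]
width: 0.585
```

```bash
python3 st.py .5228 -.0029 .232;python3 -c "
from plant import manip
from h import *
c=manip.capture('scene');cv2.imwrite('pics/n5.png',cv2.resize(c['pixels'][120:240,270:390],None,fx=5,fy=5,interpolation=2));np.savez('scene5',**c)
"
```

```text
t 18.9833 p [0.5315 0.044  0.2357] yaw 80.5 zax [-0.007 -0.033 -0.999] q [-0.017  0.299 -0.02   1.258 -0.033  0.149] F [-0.06  0.36  1.16] w 50.0
to [ 0.5228 -0.0029  0.232 ] units [-1.58 -0.03  0.18]
```

View pics/n5.png

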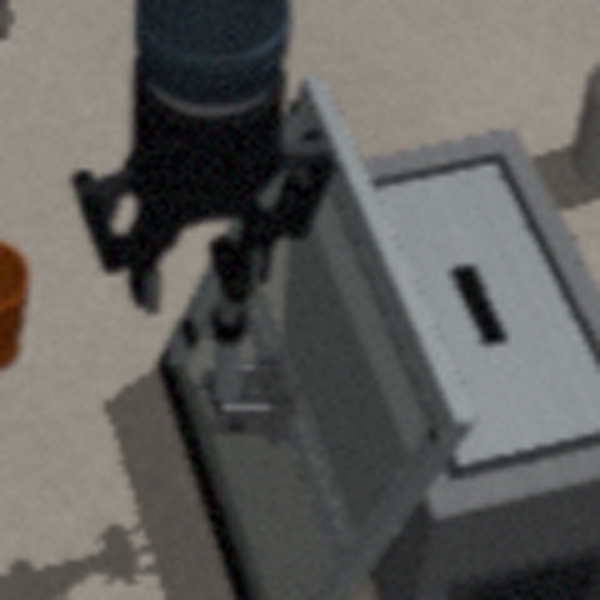

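Request:
{"op": "drive_tool", "data": {
  "commands": [
    [[-0.3,0,0.05,0,50],[-0.35,0,0.05,0,50],[-0.35,0,0.05,0,50],[-0.35,0,0,0,50],[-0.35,0,0,0,50],[-0.3,0,0,0,50]]
  ]
}}

```text
time: 19.53
tool_pos: [0.5197, -0.0235, 0.2329]
tool_rot: [2.383, 2.013, -0.045]
ft_force: [-0.1, 1.5, 0.1]
width: 0.583
```

```bash
python3 st.py .5228 -.0029 .232;python3 -c "
from plant import manip
from h import *
c=manip.capture('scene');cv2.imwrite('pics/n6.png',cv2.resize(c['pixels'][120:240,270:390],None,fx=5,fy=5,interpolation=2));np.savez('scene5',**c)
"
```

```text
t 19.5333 p [ 0.5197 -0.0235  0.2329] yaw 80.37 zax [-0.008 -0.035 -0.999] q [-0.145  0.27  -0.067  1.237 -0.036  0.023] F [-0.14  1.53  0.14] w 49.8
to [ 0.5228 -0.0029  0.232 ] units [ 0.69 -0.01  0.01]
```

View pics/n6.png

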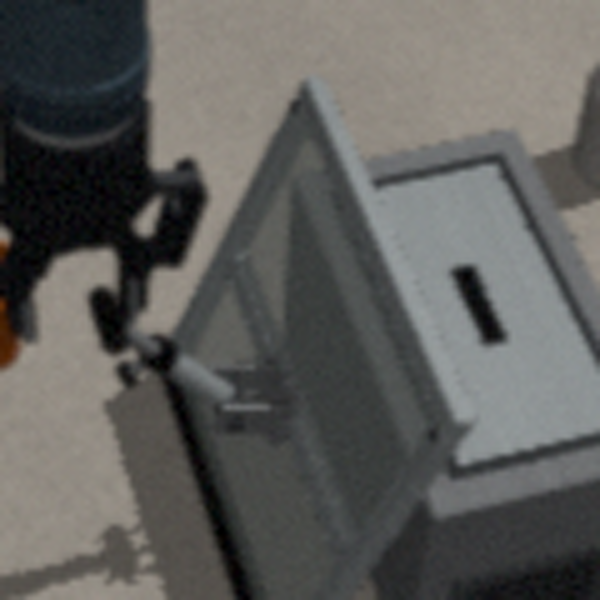

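Request:
{"op": "drive_tool", "data": {
  "commands": [
    [[0,0,-0.3,0,50],[0,0,-0.5,0,50],[0,0,-0.6,0,50],[0,0,-0.6,0,45],[0,0,-0.3,0,45]]
  ]
}}

```text
time: 20.0
tool_pos: [0.5177, -0.0234, 0.3041]
tool_rot: [2.39, 2.011, -0.053]
ft_force: [0.0, -0.4, -0.9]
width: 0.529
```

```bash
python3 st.py .549 .146 .30;python3 -c "
from plant import manip
from h import *
c=manip.capture('scene');cv2.imwrite('pics/n7.png',cv2.resize(c['pixels'][120:260,260:400],None,fx=4,fy=4,interpolation=2));np.savez('scene5',**c)
"
```

```text
t 20.0 p [ 0.5177 -0.0234  0.3041] yaw 80.15 zax [-0.014 -0.035 -0.999] q [-0.145  0.263  0.107  1.424 -0.037  0.027] F [ 0.02 -0.36 -0.91] w 45.2
to [0.549 0.146 0.3  ] units [ 5.74  0.06 -0.08]
```

View pics/n7.png

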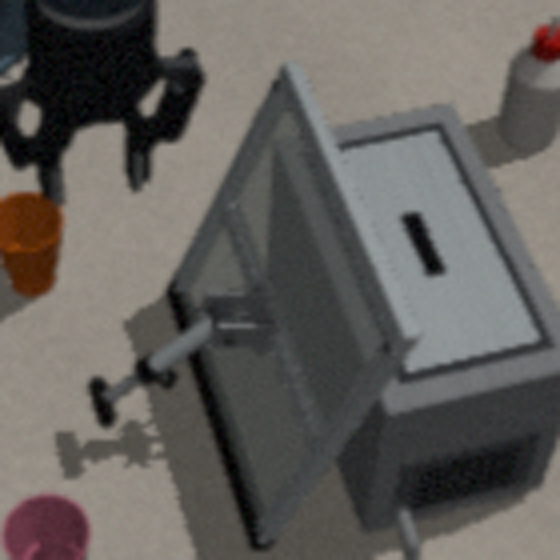

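Request:
{"op": "drive_tool", "data": {
  "commands": [
    [[0,0,0,1,45],[0,0,0,1,45],[0,0,0,1,45],[0,0,0,1,45],[0,0,0,1,45],[0,0,0,1,45],[0,0,0,1,45],[0,0,0,1,45],[0,0,0,1,45],[0,0,0,1,45],[0,0,0,1,45],[0,0,0,1,45],[0,0,0,1,45],[0,0,0,1,45],[0,0,0,1,45],[0,0,0,1,45],[0,0,0,1,45],[0,0,0,1,45],[0,0,0,1,45],[0,0,0,1,45]]
  ]
}}

```text
time: 21.72
tool_pos: [0.5199, -0.0179, 0.309]
tool_rot: [2.869, -1.195, 0.01]
ft_force: [-0.6, -0.1, 0.9]
width: 0.522
```

Request:
{"op": "drive_tool", "data": {
  "commands": [
    [[0,0,0,1,45],[0,0,0,1,45],[0,0,0,1,45],[0,0,0,1,45],[0,0,0,1,45],[0,0,0,1,45],[0,0,0,1,45],[0,0,0,1,45],[0,0,0,1,45],[0,0,0,0,45]]
  ]
}}

```text
time: 22.55
tool_pos: [0.5167, -0.0327, 0.3091]
tool_rot: [2.011, -2.395, 0.016]
ft_force: [0.7, 0.0, -0.7]
width: 0.528
```

```bash
python3 st.py
```

```text
t 22.55 p [ 0.5167 -0.0327  0.3091] yaw -99.94 zax [-0.004 -0.017 -1.   ] q [-0.175  0.254  0.108  1.426 -0.018  3.14 ] F [ 0.65  0.04 -0.7 ] w 45.1
```

Request:
{"op": "drive_tool", "data": {
  "commands": [
    [[0,0,0,1,45],[0,0,0,0,45]]
  ]
}}

```text
time: 22.72
tool_pos: [0.5105, -0.0583, 0.309]
tool_rot: [-1.937, 2.467, 0.005]
ft_force: [0.1, 0.3, -0.5]
width: 0.524
```

```bash
python3 st.py
```

```text
t 22.7167 p [ 0.5105 -0.0583  0.309 ] yaw -103.73 zax [ 0.002  0.005 -1.   ] q [-0.241  0.242  0.093  1.421  0.006  3.141] F [ 0.08  0.29 -0.48] w 44.8
```

Request:
{"op": "drive_tool", "data": {
  "commands": [
    [[0,0,0,-1,45],[0,0,0,-1,45],[0,0,0,-1,45],[0,0,0,-1,45],[0,0,0,-1,45],[0,0,0,-1,45],[0,0,0,-1,45],[0,0,0,-1,45],[0,0,0,-1,45],[0,0,0,-1,45],[0,0,0,-1,45],[0,0,0,-1,45],[0,0,0,-1,45],[0,0,0,-1,45],[0,0,0,-1,45],[0,0,0,-1,45],[0,0,0,-1,45],[0,0,0,-1,45],[0,0,0,-1,45],[0,0,0,-1,45]]
  ]
}}

```text
time: 24.38
tool_pos: [0.511, -0.0498, 0.3095]
tool_rot: [-3.069, -0.626, -0.003]
ft_force: [1.4, -0.4, -0.4]
width: 0.525
```

Request:
{"op": "drive_tool", "data": {
  "commands": [
    [[0,0,0,-1,45],[0,0,0,-1,45],[0,0,0,-1,45],[0,0,0,-1,45],[0,0,0,-1,45],[0,0,0,-1,45],[0,0,0,-1,45],[0,0,0,-1,45],[0,0,0,-1,45],[0,0,0,0,45]]
  ]
}}

```text
time: 25.22
tool_pos: [0.5114, -0.0442, 0.3097]
tool_rot: [-2.39, -2.025, -0.01]
ft_force: [0.4, -0.2, 0.0]
width: 0.526
```

```bash
python3 st.py .549 .145 .30
python3 - <<'E'
from plant import manip
from h import *
for n in("scene","top"):
    c=manip.capture(n);np.savez(n+"6",**c)
    x,y,w,h=(260,120,150,140) if n=="scene" else (235,150,110,110)
    cv2.imwrite(f"pics/p_{n}.png",cv2.resize(c["pixels"][y:y+h,x:x+w],None,fx=4.2,fy=4.2,interpolation=2))
E
```

```text
t 25.2167 p [ 0.5114 -0.0442  0.3097] yaw 80.54 zax [-0.001  0.011 -1.   ] q [-0.217  0.244  0.097  1.427  0.011 -0.051] F [ 0.38 -0.17  0.01] w 45.0
to [0.549 0.145 0.3  ] units [6.42 0.2  0.39]
```

View pics/p_scene.png

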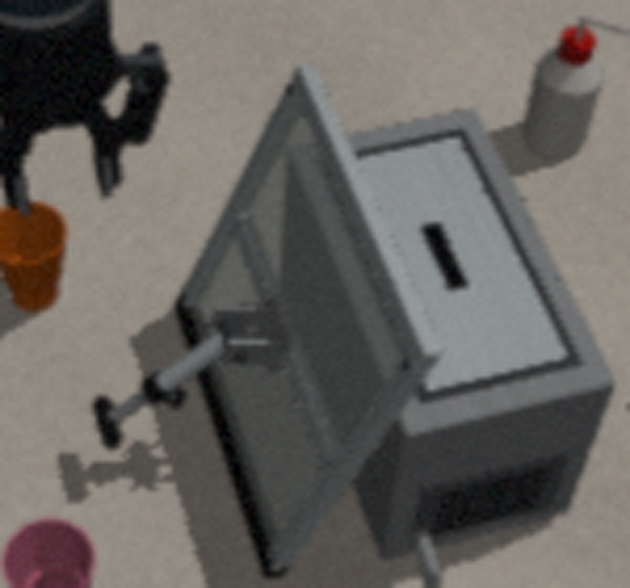

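View pics/p_top.png

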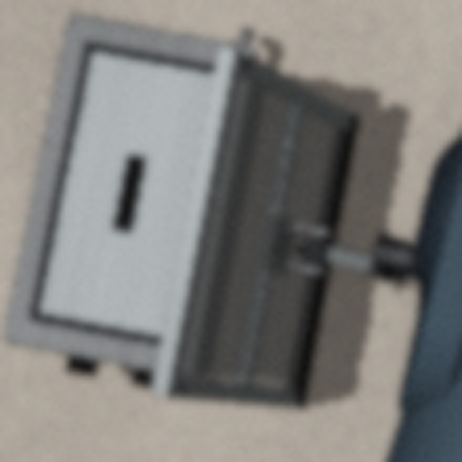

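Request:
{"op": "drive_tool", "data": {
  "commands": [
    [[0.4,0,0,0,45],[0.6,0.03,0,0,45],[0.6,0.03,0,0,45],[0.6,0.03,0,0,45],[0.6,0.03,0,0,45],[0.6,0.03,0,0,45],[0.6,0.03,0,0,45],[0.6,0.03,0,0,45],[0.6,0,0,0,45],[0.6,0,0,0,45],[0.4,0,0,0,45],[0.1,0,0,0,45],[0,0,0,0,45]]
  ]
}}

```text
time: 26.4
tool_pos: [0.5539, 0.15, 0.3112]
tool_rot: [-2.426, -1.982, -0.009]
ft_force: [-0.1, -1.2, 0.0]
width: 0.528
```

```bash
python3 st.py .5515 .146 .27
python3 - <<'E'
from plant import manip
from h import *
print(proj(cam("scene6"),np.array([.5206,-.0328,.056])))
for n in("scene",):
    c=manip.capture(n);np.savez(n+"7",**c)
    x,y,w,h=(260,90,150,140)
    cv2.imwrite(f"pics/q_{n}.png",cv2.resize(c["pixels"][y:y+h,x:x+w],None,fx=4.2,fy=4.2,interpolation=2))
E
```

```text
t 26.4 p [0.5539 0.15   0.3112] yaw 78.48 zax [-0.001  0.01  -1.   ] q [0.148 0.373 0.279 1.477 0.01  0.349] F [-0.1  -1.21  0.01] w 45.1
to [0.5515 0.146  0.27  ] units [-0.16 -0.05  1.37]
[284.54469421 220.53952557]
```

View pics/q_scene.png

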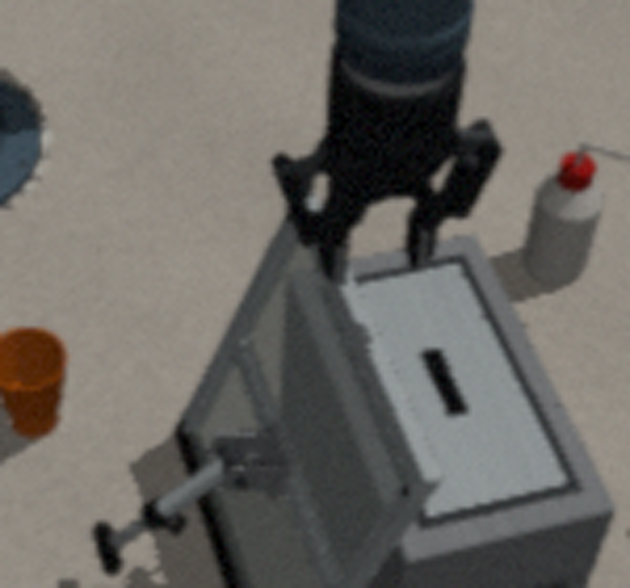

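Request:
{"op": "drive_tool", "data": {
  "commands": [
    [[-0.15,-0.05,0.3,-0.4,45],[0,0,0.4,0,45],[0,0,0.4,0,45],[0,0,0.1,0,45],[0,0,0,0,45]]
  ]
}}

```text
time: 26.87
tool_pos: [0.5515, 0.1412, 0.2753]
tool_rot: [-2.392, -2.027, -0.009]
ft_force: [-0.7, -0.1, 0.3]
width: 0.527
```

```bash
python3 st.py .5515 .146 .228
python3 - <<'E'
from plant import manip
from h import *
for n in("scene",):
    c=manip.capture(n);np.savez(n+"7",**c)
    x,y,w,h=(300,110,80,80)
    cv2.imwrite(f"pics/q2_{n}.png",cv2.resize(c["pixels"][y:y+h,x:x+w],None,fx=7,fy=7,interpolation=2))
E
```

```text
t 26.8667 p [0.5515 0.1412 0.2753] yaw 80.57 zax [ 0.001  0.008 -1.   ] q [0.135 0.358 0.165 1.376 0.008 0.299] F [-0.72 -0.07  0.29] w 45.0
to [0.5515 0.146  0.228 ] units [ 0.14 -0.03  1.58]
```

View pics/q2_scene.png

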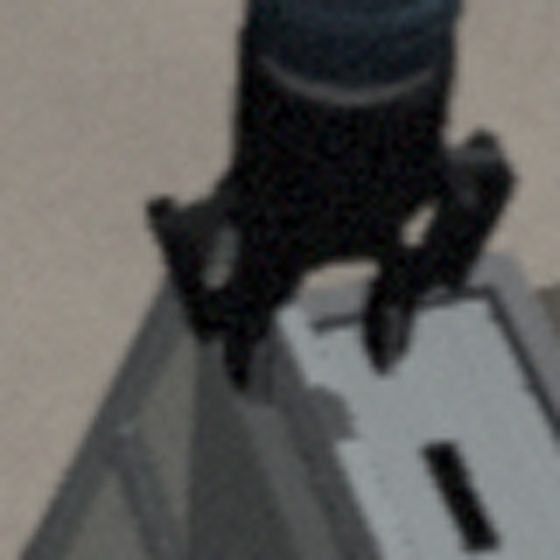

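Request:
{"op": "drive_tool", "data": {
  "commands": [
    [[0.14,0,0.3,0,45],[0.02,0,0.4,0,45],[0,0,0.4,0,45],[0,0,0.35,0,45],[0,0,0,0,45]]
  ]
}}

```text
time: 27.33
tool_pos: [0.5548, 0.1462, 0.2327]
tool_rot: [-2.398, -2.026, -0.018]
ft_force: [-0.1, 0.4, 0.2]
width: 0.531
```

```bash
python3 st.py .5515 .146 .228
python3 - <<'E'
from plant import manip
from h import *
for n in("scene",):
    c=manip.capture(n);np.savez(n+"7",**c)
    x,y,w,h=(300,110,80,80)
    cv2.imwrite(f"pics/q3_{n}.png",cv2.resize(c["pixels"][y:y+h,x:x+w],None,fx=7,fy=7,interpolation=2))
E
```

```text
t 27.3333 p [0.5548 0.1462 0.2327] yaw 80.4 zax [ 0.007  0.009 -1.   ] q [0.143 0.366 0.068 1.264 0.008 0.31 ] F [-0.12  0.36  0.16] w 45.3
to [0.5515 0.146  0.228 ] units [-0.03 -0.11  0.16]
```

View pics/q3_scene.png

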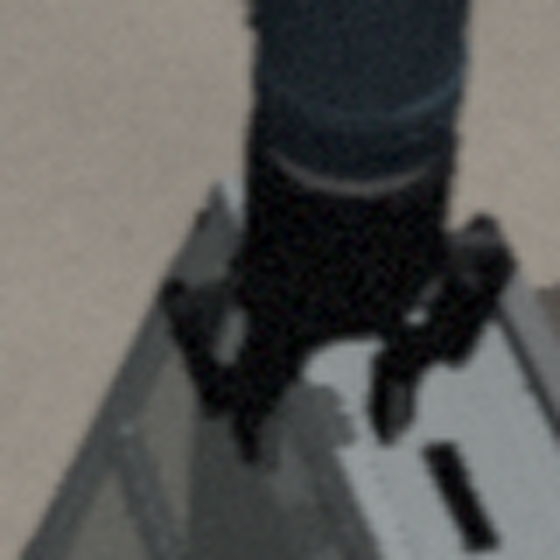

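Request:
{"op": "drive_tool", "data": {
  "commands": [
    [[0,-0.08,0,0,26],[0,0,0,0,26],[0,0,0,0,26],[0,0,0,0,26]]
  ],
  "grip_force": 20
}}

```text
time: 27.72
tool_pos: [0.5538, 0.1471, 0.2363]
tool_rot: [-2.399, -2.028, -0.024]
ft_force: [0.8, -1.0, 0.9]
width: 0.303
```

```bash
python3 st.py .537 .055 .243
python3 - <<'E'
from plant import manip
from h import *
for n in("scene",):
    c=manip.capture(n);np.savez(n+"7",**c)
    x,y,w,h=(300,110,80,80)
    cv2.imwrite(f"pics/q4_{n}.png",cv2.resize(c["pixels"][y:y+h,x:x+w],None,fx=7,fy=7,interpolation=2))
E
```

```text
t 27.7167 p [0.5538 0.1471 0.2363] yaw 80.4 zax [ 0.012  0.01  -1.   ] q [0.144 0.359 0.067 1.266 0.008 0.312] F [ 0.78 -1.01  0.91] w 25.9
to [0.537 0.055 0.243] units [-3.12 -0.04 -0.26]
```

View pics/q4_scene.png

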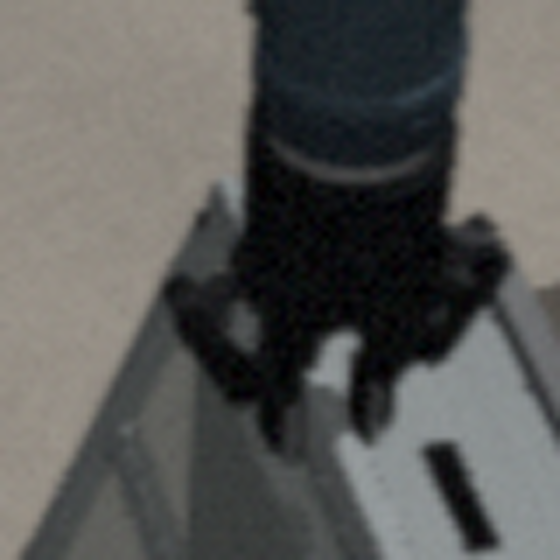

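Request:
{"op": "drive_tool", "data": {
  "commands": [
    [[-0.15,0,0.1,0,26],[-0.3,0,0,0,26],[-0.3,0,-0.05,0,26],[-0.3,0,-0.05,0,26],[-0.3,0,-0.05,0,26]]
  ]
}}

```text
time: 28.18
tool_pos: [0.5474, 0.1054, 0.2383]
tool_rot: [2.396, 2.03, 0.029]
ft_force: [-0.7, -0.6, -0.5]
width: 0.305
```

```bash
python3 st.py .537 .055 .243
python3 - <<'E'
from plant import manip
from h import *
for n in("scene",):
    c=manip.capture(n);np.savez(n+"7",**c)
    x,y,w,h=(260,100,130,160)
    cv2.imwrite(f"pics/q5_{n}.png",cv2.resize(c["pixels"][y:y+h,x:x+w],None,fx=3.7,fy=3.7,interpolation=2))
E
```

```text
t 28.1833 p [0.5474 0.1054 0.2383] yaw 80.55 zax [ 0.015  0.011 -1.   ] q [0.071 0.325 0.023 1.254 0.01  0.236] F [-0.68 -0.61 -0.54] w 26.0
to [0.537 0.055 0.243] units [-1.71 -0.07 -0.18]
```

View pics/q5_scene.png

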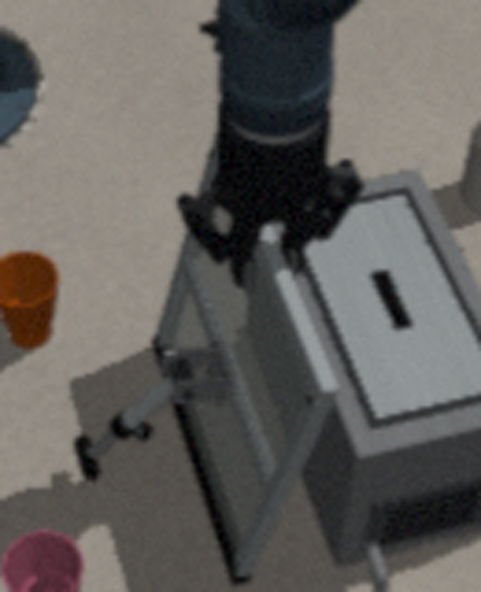

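Request:
{"op": "drive_tool", "data": {
  "commands": [
    [[-0.25,-0.02,-0.04,0,26],[-0.3,-0.02,-0.04,0,26],[-0.3,-0.02,-0.03,0,26],[-0.3,0,-0.02,0,26],[-0.2,0,-0.02,0,26],[-0.1,0,0,0,26],[0,0,0,0,26]]
  ]
}}

```text
time: 28.82
tool_pos: [0.5364, 0.0534, 0.2431]
tool_rot: [2.401, 2.022, 0.025]
ft_force: [-0.1, -0.0, -0.2]
width: 0.307
```

```bash
python3 st.py .537 .055 .243
python3 - <<'E'
from plant import manip
from h import *
for n in("scene","top"):
    c=manip.capture(n);np.savez(n+"8",**c)
    x,y,w,h=(260,100,130,160) if n=="scene" else (245,140,110,120)
    cv2.imwrite(f"pics/q6_{n}.png",cv2.resize(c["pixels"][y:y+h,x:x+w],None,fx=3.7,fy=3.7,interpolation=2))
E
```

```text
t 28.8167 p [0.5364 0.0534 0.2431] yaw 80.21 zax [ 0.014  0.008 -1.   ] q [-0.023  0.287 -0.016  1.253  0.008  0.148] F [-0.13 -0.01 -0.19] w 26.2
to [0.537 0.055 0.243] units [0.06 0.01 0.  ]
```

View pics/q6_scene.png

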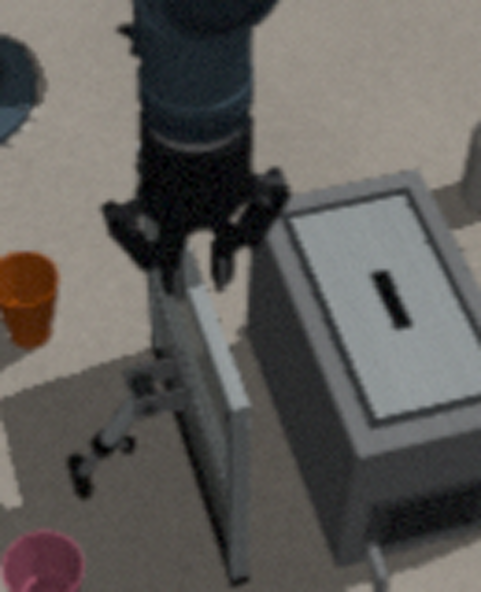

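View pics/q6_top.png

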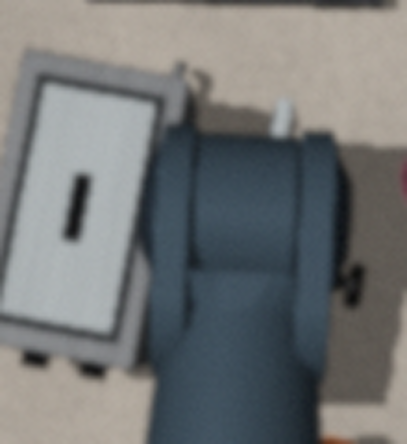

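Run:
```python
from h import *
c=cam("scene8")
im=np.clip(cv2.resize(c["pixels"][195:265,295:345],None,fx=8.5,fy=8.5,interpolation=2).astype(float)*1.6,0,255).astype(np.uint8)
cv2.imwrite("pics/r1.png",im)
e=np.array([.987,-.16]);o=np.array([.537,.055])
for d in(0,):
  a=o+e*.13
  for z in(0,.27):
    for u in(-.008,.008):
      P=a+u*np.array([-.16,-.987]);q=proj(c,np.r_[P,z]);print(z,u,q,(q-[295,195]+.5)*8.5)
```

```text
0 -0.008 [326.17855891 257.83821306] [269.26775075 538.37481099]
0 0.008 [321.22347741 259.1042308 ] [227.14955797 549.13596179]
0.27 -0.008 [330.2827077  208.81023168] [304.15301545 121.63696932]
0.27 0.008 [324.20869261 210.23562795] [252.52388716 133.75283761]
```

View pics/r1.png

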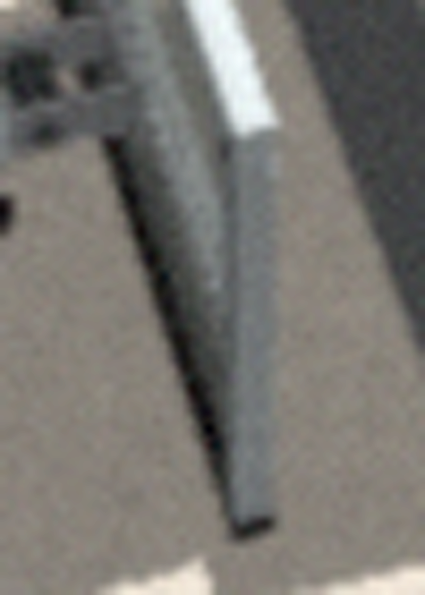

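Request:
{"op": "drive_tool", "data": {
  "commands": [
    [[0.08,0,0,0,22],[0,0,0,0,18],[0,0,0,0,16],[0,0,0,0,12],[0,0,0,0,12],[0,0,0,0,12]]
  ],
  "grip_force": 20
}}

```text
time: 29.42
tool_pos: [0.5373, 0.0578, 0.2432]
tool_rot: [2.395, 2.026, 0.023]
ft_force: [-1.1, -0.9, -0.8]
width: 0.157
```

```bash
cat > chk.py <<'E'
import sys
from plant import manip
from h import *
c=manip.capture("scene");np.savez("scene9",**c)
k=sys.argv[1]
a=np.clip(cv2.resize(c["pixels"][195:265,295:345],None,fx=8.5,fy=8.5,interpolation=2).astype(float)*1.6,0,255).astype(np.uint8)
b=cv2.resize(c["pixels"][120:240,260:340],(397,595),interpolation=2)
cv2.imwrite(f"pics/{k}.png",np.hstack([a[:595],b[:a.shape[0]]]))
E
python3 st.py .537 .056 .243; python3 chk.py r2
```

```text
t 29.4167 p [0.5373 0.0578 0.2432] yaw 80.46 zax [ 0.014  0.007 -1.   ] q [-0.014  0.29  -0.013  1.254  0.007  0.153] F [-1.09 -0.93 -0.83] w 13.4
to [0.537 0.056 0.243] units [-0.06  0.    0.01]
```

View pics/r2.png

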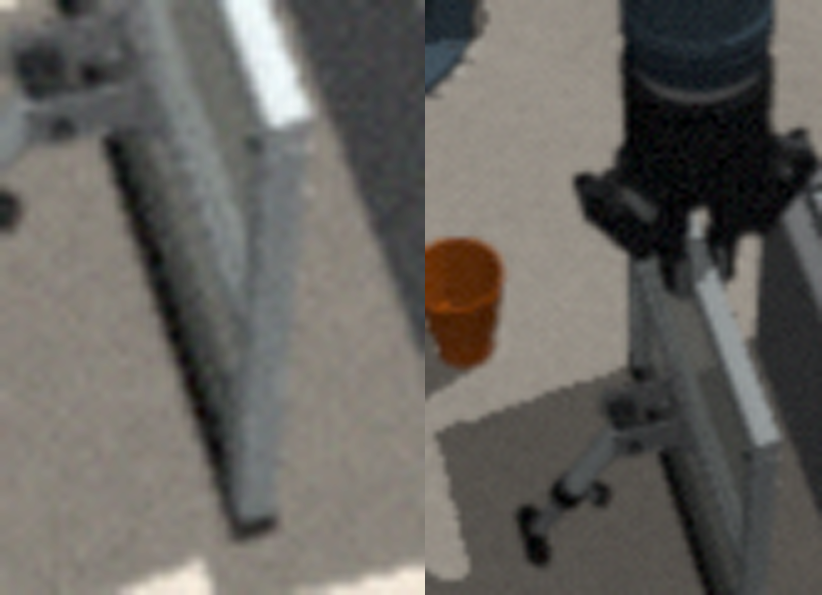

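Request:
{"op": "drive_tool", "data": {
  "commands": [
    [[-0.02,0,0.05,0,12],[0,0,0.03,0,12],[0,0,0.03,0,12]]
  ],
  "grip_force": 25
}}

```text
time: 29.72
tool_pos: [0.5372, 0.0574, 0.2431]
tool_rot: [2.393, 2.025, 0.027]
ft_force: [-1.7, -1.4, 5.2]
width: 0.16
```

```bash
python3 st.py .537 .056 .243; python3 chk.py r3
python3 - <<'E'
from plant import manip
from h import *
c=manip.capture("scene");cv2.imwrite("pics/full.png",c["pixels"])
c=manip.capture("top");cv2.imwrite("pics/fullt.png",c["pixels"])
E
python3 st.py
```

```text
t 29.7167 p [0.5372 0.0574 0.2431] yaw 80.48 zax [ 0.017  0.006 -1.   ] q [-0.015  0.287 -0.017  1.25   0.007  0.151] F [-1.68 -1.39  5.17] w 13.7
to [0.537 0.056 0.243] units [-0.05 -0.    0.  ]
t 29.8667 p [0.5373 0.0574 0.2431] yaw 80.48 zax [ 0.017  0.006 -1.   ] q [-0.015  0.287 -0.017  1.25   0.007  0.151] F [-2.22 -1.46  6.25] w 13.5
```

View pics/r3.png

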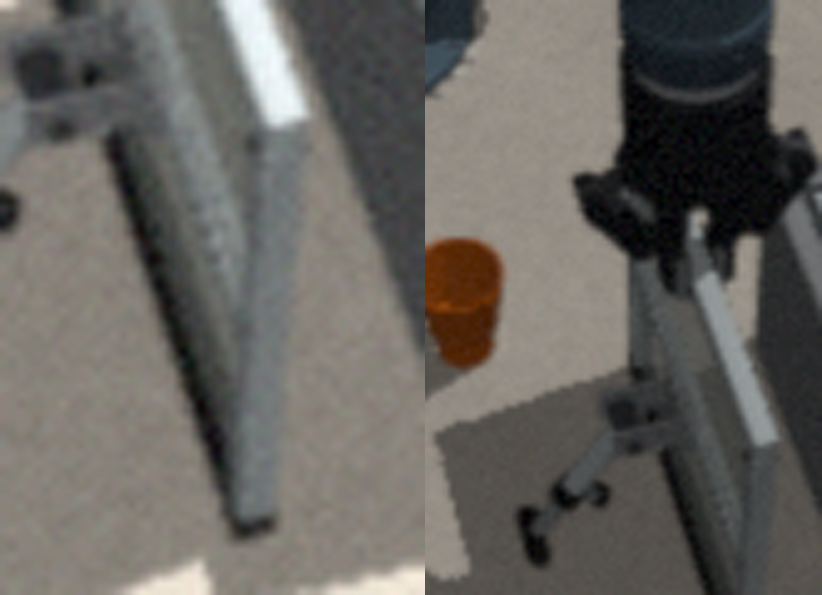

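View pics/full.png

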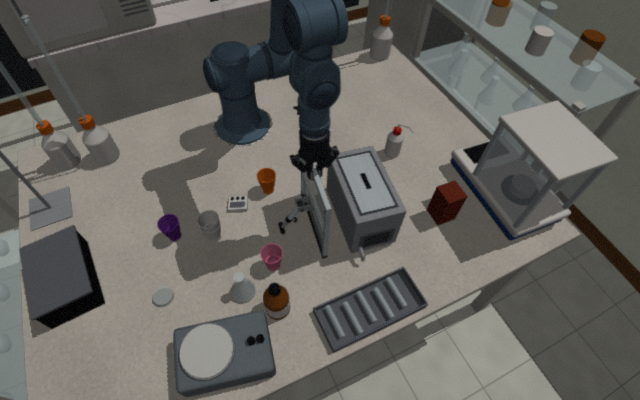

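View pics/fullt.png

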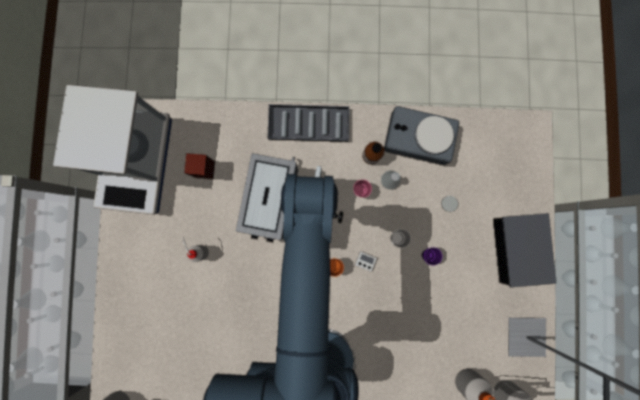

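```bash
python3 -c "
from plant import manip
print(manip.hand_in())"
```

```text
the job is handed in; nothing more can be done
None
```

The job is handed in at about 30 s of the 61 s. The gripper is still holding the shield upright by its top rail.

**What I did**
- **Beaker:** I nested the beaker from in front of the leg into the white one at the robot's right.
- **Leg:** I hooked the folded leg out with one finger, and it dropped to its stop by itself.
- **Shield:** I drew the shield upright with a loose grip on the rail, then closed the grip at 25 N.

**What the last checks showed**
- **Upright:** The top and foot of the shield line up in the image to about 1 mm, roughly 0.005 rad. The tool is within about 0.006 rad of vertical in the direction that matters.
- **Foot rail:** A push of about 5–6 N did not move the rail down, so I take the foot to be flat on the bench.
- **Clear of the bath and leg:** In the final picture there is a gap to the bath, and the leg foot hangs free. Just before the rail was drawn up, the leg foot was within about 1 px of its expected stop position.
- **Nesting:** The upper beaker stands about 26 ± 3 mm proud, against the stated 28 mm for fully nested.
- **Other objects:** They look unmoved in the final pictures.

**What went wrong on the way**
- The receiving beaker slid about 5 mm when I pressed the other into it; it is still standing upright on the bench.
- The wrist reached its last-joint limit once and tilted the tool by up to 0.066 rad. I had to turn it back and correct that before gripping the shield. A tilt of about 0.017 rad in the plane of the shield remains in the tool.

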